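# Put the rinsed sensor housing on the drying peg

## Robot

A 6-joint arm with a two-finger parallel gripper is mounted at the origin on the work surface. World frame = base frame: x ahead of the robot, y to its left, z up, the work surface at z = 0. Lengths are in mm, angles in rad, forces in N, time in s.
With the tool pointing down it reaches from about 300 to 775 mm from the base axis. Payload 14.6 kg.
Tool frame: the origin (TCP) lies between the finger pads; the fingertips stand manip.nose_length ahead of it and the grasp point (between the pads) lies 11 mm behind it (manip.nose_length is the distance from the TCP to the fingertips, in mm); z points along the fingers, y is the line along which they close (so a half turn about z gives the same grasp; the last joint's range is limited). The gripper opens to 94 mm and grips with 3 to 60 N. Pads are 16 mm wide; open, the fingers measure 119 mm over their backs; the gripper's body (75 mm by 177 mm) begins 78 mm behind the grasp point.
Start: joints at [1.153, 0.3, 1.521, -0, 1.321, -0.067], TCP at [189.004, 516.495, 213.446] pointing down, gripper open.
Joint ranges: [-3.03, 3.03], [-0.79, 2.21], [0.23, 2.52], [-1.04, 4.18], [0, 3.07], [-2.55, 2.55]. Speed limits (rad/s): [2.22, 2.22, 2.57, 3.14, 3.14, 3.14].

## Interface

Orientations are given as [roll, pitch, yaw] about the fixed x, y, z axes, in that order (R = Rz(yaw) Ry(pitch) Rx(roll)).
In Python, from cell import manip, cams, job gives the robot as it stands.
- The arm moves only by the tool jog_arm, never from a script. Its argument "commands" is a list of rows, each an object of numbers: "dx", "dy", "dz": the shift along the tool's x, y, z each as a share of 40 mm, from -1 to 1; "ax", "ay", "az": the turn, a rotation vector about the tool's x, y, z each as a share of 10 degrees, from -1 to 1; "gripper": the closure, from 0 (fully open) to 1 (shut). A call has 1 to 10 rows; each row shifts and turns the commanded pose from where the row before left it, along the tool's axes as they then stand; what a row does not reach is not made up. A row lasts 1/8 s, in which the tool goes at most 62.5 mm and 10.7 degrees, less where a joint would pass 70% of its speed; a pose out of reach is approached as far as the arm can. A call with a number of a shift or a turn outside -1 to 1 is refused whole. A call with a gripper value outside its range is refused whole. The fingers move at their own pace and stop on an object; "squeeze" is the grip in N (left out, the last holds). Time passes only in rows, so rows that do not move let the fingers close. It gives the time, the measured TCP pose, the force, the opening and the grip force at its end, in the units of the state.
- manip.read_state(): the state, without advancing time (a new reading comes with each control period).
- cams.camera(name): name is "scene" or "top" or "wrist"; returns a dict with "image" (384x512x3 uint8, red, green, blue), "fx", "fy", "cx", "cy" (pixels), "world_to_cam" (4x4, takes a point from world to camera coordinates). Camera axes: x right, y down, z forward; pixel columns grow to the right and rows downward; lengths in mm; the calibration is good to about 2 mm. A picture is of the moment at which its call begins. There is no depth.
- job.sign_off(): hands the job in; it is judged then, once.
The state is a dict: "clock": time; "joints": joint angles; "qd": joint speeds; "effort": joint torques, N m; "eef_pos": TCP position; "eef_rot": TCP orientation; "wrist_force": force on the tool from outside, world axes, zero at the start; "moment": the same for the moment, N m; "finger_gap": finger opening in mm; "finger_force": force on a finger pad.
Only numpy, scipy, OpenCV 4.12 (cv2) and the standard library are available. Lean on these libraries where they do the work, as an engineer would, in place of code of your own. Each camera call takes 0.05 s, during which the arm holds its last target. There are 200 camera calls.

## Task

Take the rinsed blue sensor housing out of the draining cradle and turn it mouth down over the empty peg of the drying station; turn it until a notch in its rim slips over the key on the peg, and press it down gently until the orange collar under its rim is fully down. Let go and leave it seated there, standing straight; do not force the housing against the station, and leave the grey housing, the screwdriver and the multimeter where they are.

Things in the scene. Friction and masses are not known exactly. Their poses are not given: they have to be found in the camera images.
- housing: Blue plastic cup, loose, 0.12 kg: 56 mm outside, 48 mm inside diameter, 95 mm long, closed end with a 22 x 12 mm plug. Rim has 8 notches, 8 mm wide, 20 mm deep, every 45 deg, one at +x. Origin: centre of the closed end's outer face; +z along the axis to the mouth. Starts in the cradle, axis sloping 45 deg, mouth low, to the robot: fingers that grip it pointing down end 45 deg ahead
- housing_rim (a point): Centre of the housing's open mouth, in the plane of the rim (axes as housing)
- cradle: Fixed draining cradle: grey base 150 x 90 x 8 mm, two parallel steel rods (8 mm thick, 37 mm between centres) under the housing and a crossbar as stop at the low end. Origin under the base's middle, +x level, away from the low end. The housing's middle lies 85 mm above the origin. Fingers pass outside the rods; lift the housing straight up out of it
- dryer: Fixed grey station, base 100 x 230 x 20 mm, origin under its centre. Pegs at x = 0: empty at y = -65 mm (orange collar), the other, with the grey housing, at y = +65 mm. Each is 43 mm thick up to 80 mm above the table (2.5 mm side clearance), tapers to 22 mm at 100 mm, tip at 126 mm. A steel key 5 mm wide, top at 67 mm, sticks out 12 mm from the empty peg at any angle (not measured)
- peg_tip (a point): Top of the empty peg, on its axis, 126 mm above the table; z up, x and y as the dryer's
- collar_top (a point): Centre of the top face of the orange collar round the empty peg (on its axis): the housing's rim sits on this face. 57 mm above the table when up, 49 mm when fully down. The rim first lands on the key, 10 mm above the raised collar, unless a notch is over it: rest it lightly, turn it about the peg (at most 45 deg is needed; the fit is +-3 deg) until it drops past, then press
- collar (a joint): Travel of the orange ring collar (outside 68 mm, inside 50 mm diameter, 12 mm high) round the empty peg: starts 0 to 0.002 m (up); 0.008 m = fully down on a hard stop. It moves stiffly: about 9 to 12 N downwards, more if pushed fast, which is more than the housing's weight; it stays where it is pushed (no spring). Over 45 N is too much
- grey_housing: Grey housing, same shape and size as the blue one, drying mouth down on the other peg; loose, its top end about 144 mm above the table plus a 12 mm plug. Leave alone
- screwdriver: Screwdriver with a red handle, 190 mm long, lying loose on the bench beyond the work. Leave alone
- multimeter: Yellow multimeter, 75 x 150 x 34 mm, lying loose on the bench beyond the work; origin under its centre. Leave alone
Things that resemble listed ones, but are neither listed nor needed, are in the scene too. Of the things that look like the housing, the smaller one is meant. There is more than one size of the dryer; the job needs the larger.

How it is judged (in metres and radians):
On the way, in this order (a step that is already met when the one before it is completed fails the run):
1. the housing is mouth down over the empty peg, with the peg's tip inside it, before the collar is pushed (angle between housing's own z axis and vertical above 2.9 rad and horizontal distance between housing_rim and peg_tip below 0.015 m and z of housing_rim in the frame of peg_tip below -0.003 m and value of joint collar below 0.004 m), for 0.1 s.
2. the collar has been pushed fully down by the housing (value of joint collar above 0.0065 m and distance between housing_rim and collar_top below 0.005 m), for 0.1 s.
At the end, for the whole second after the job is handed in: The blue housing stands mouth down on the empty peg, at rest and straight within 4 degrees, the centre of its rim within 5 mm of the centre of the collar's top, and the collar at least 6.5 mm of its 8 mm down (all of step 2 and angle between housing's own z axis and vertical above 3.07 rad and linear speed of housing below 0.02 m/s); the robot touches nothing.
It fails at once if the housing is forced against the station with more than 45 N (contact force between housing and dryer above 45 N).
It fails at once if the grey housing is moved by more than 10 mm (distance of grey_housing from where it was at the start of the episode above 0.01 m).
It fails at once if the screwdriver is moved by more than 20 mm (distance of screwdriver from where it was at the start of the episode above 0.02 m).
It fails at once if the multimeter is moved by more than 20 mm (distance of multimeter from where it was at the start of the episode above 0.02 m).
It also fails if it takes over 72 s, if anything falls off the work surface, if the arm or the gripper's body presses on something with over 40 N, if the wrist force passes 120 N, or if a joint passes its speed limit or range.

## Working session

There is one attempt and no reset: what is moved stays moved. The work goes in short steps, Python scripts to look and compute and a tool call to move; the robot and the scene stay as the last step left them, time stands still between calls to the robot, and variables do not carry over. Pictures are saved under pics/ and viewed, at most 10 in all, crops included, and the job is handed in when it is done.

Besides the shell and the picture viewer there is one more tool, called after "Emit:" as name(argument=value, ...), one argument or row to a line, values as JSON. jog_arm: Moves the arm, as the interface text tells. Shift numbers are shares of 40 mm and turn numbers shares of 10 degrees, none past 1 either way. Its arguments: {"type":"object","properties":{"commands":{"type":"array"},"squeeze":{"type":"number"}},"required":["commands"]}

```bash
mkdir -p pics; ls; python3 - <<'E'
from cell import manip,cams
import cv2,numpy as np
for n in("scene","top","wrist"):
    c=cams.camera(n); cv2.imwrite(f"pics/{n}0.png",c["image"][:,:,::-1]); np.save(f"pics/{n}0.npy",c,allow_pickle=True)
    print(n,c["fx"],c["fy"],c["cx"],c["cy"],np.round(c["world_to_cam"],3).tolist())
print(manip.read_state(),manip.nose_length)
E
```

```text
pics
scene 391.1298699957863 391.1298699957863 254.93654954634422 193.5250862476034 [[-0.523, 0.853, 0.0, 264.944], [0.536, 0.329, -0.778, -199.243], [-0.663, -0.406, -0.629, 1344.527], [0.0, 0.0, 0.0, 1.0]]
top 387.5369062426233 387.5369062426233 258.22395212851546 198.18881652872588 [[0.003, -1.0, -0.014, 2.225], [-0.986, -0.001, -0.164, 503.597], [0.164, 0.014, -0.986, 1101.332], [0.0, 0.0, 0.0, 1.0]]
wrist 307.4156414796043 307.4156414796043 253.03606877333743 196.11018151905506 [[0.343, 0.939, -0.002, -549.353], [0.904, -0.329, 0.274, -28.311], [0.257, -0.096, -0.962, 393.433], [0.0, 0.0, 0.0, 1.0]]
{'clock': 0.15, 'joints': array([ 1.15338615e+00,  3.00356062e-01,  1.52143119e+00,  1.17009920e-05,
        1.32069307e+00, -6.65876163e-02]), 'qd': array([ 0.00251518, -0.00205783, -0.00124347,  0.00097438,  0.0001231 ,
        0.00047361]), 'effort': array([ 2.19286347e-03, -5.31961405e+01, -3.52819669e+01,  7.09006889e-02,
        2.35747191e-02, -1.01092342e-04]), 'eef_pos': array([188.93543024, 516.32877974, 213.01283975]), 'eef_rot': array([-3.14070771e+00, -7.03729071e-05,  2.79076716e+00]), 'wrist_force': array([ 0.38084088,  0.60808545, -0.27469144]), 'moment': array([ 0.01541849, -0.04739886,  0.00244445]), 'finger_force': 0.0, 'finger_gap': 94.18820694980353} 8.0
```

View pics/scene0.png

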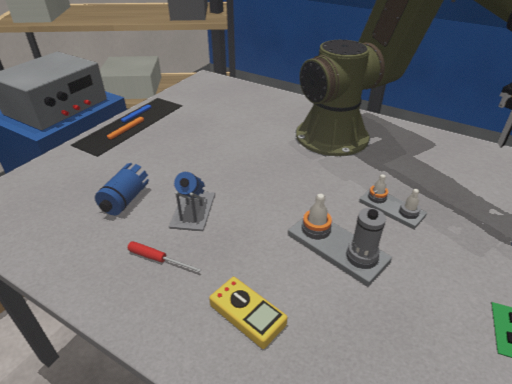

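View pics/top0.png

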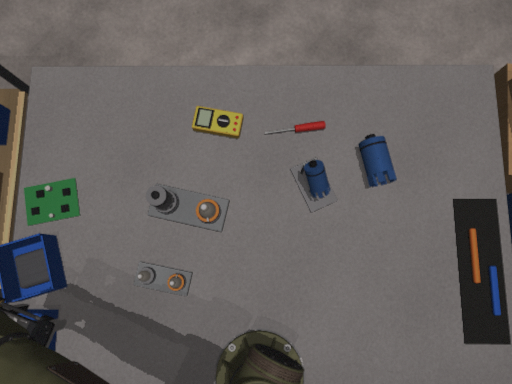

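The top view has the housing in its cradle at about (316,178), the larger decoy at (377,160), and the large dryer with its empty peg at (207,210). The grey housing is at (162,198). The scene view shows the cradle at (192,200) and the peg tip at (320,197). I'll enlarge these areas next.

```bash
python3 - <<'E'
import cv2,numpy as np
t=cv2.imread("pics/top0.png");s=cv2.imread("pics/scene0.png")
def cr(im,x,y,w,h,k):
    return cv2.resize(im[y:y+h,x:x+w],None,fx=k,fy=k,interpolation=cv2.INTER_CUBIC)
# each 66x50 at 6 =396x300
m=np.vstack([np.hstack([cr(t,285,152,66,50,6),cr(t,172,185,66,50,6)]),np.hstack([cr(s,160,165,66,50,6),cr(s,285,190,66,50,6)])])
for x in range(0,792,60): cv2.line(m,(x,0),(x,6),(0,255,255),1)
cv2.imwrite("pics/m.png",m)
E
```

```text
(no output)
```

View pics/m.png

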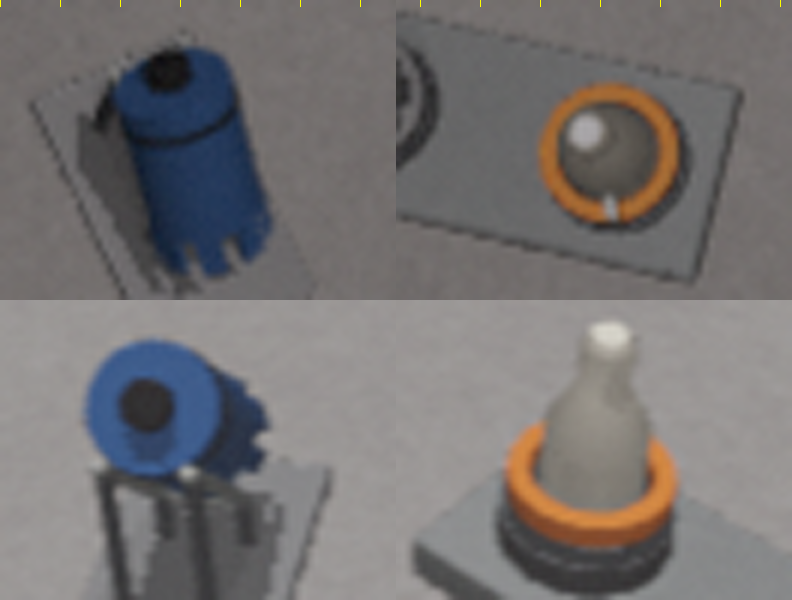

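The key shows in the top view as a bright tab at full-frame pixel (207.8,219.7), with the ring centred at (207.5,210.5), so it points roughly along -x. The plug is at (312.8,163.7) in the top view and (184.5,182.5) in the scene view. The peg tip is at (203.8,206.8) and (320.5,195.8). Next I'll fit cylinder silhouettes in both views.

```bash
cat > h.py <<'E'
import cv2,numpy as np
from scipy.optimize import minimize
def load(n): return np.load(f"pics/{n}.npy",allow_pickle=True).item()
def proj(c,P):
    W=np.array(c["world_to_cam"]);q=np.atleast_2d(P)@W[:3,:3].T+W[:3,3]
    return np.c_[c["fx"]*q[:,0]/q[:,2]+c["cx"],c["fy"]*q[:,1]/q[:,2]+c["cy"]]
def ray(c,uv):
    W=np.array(c["world_to_cam"]);R=W[:3,:3]
    d=R.T@np.array([(uv[0]-c["cx"])/c["fx"],(uv[1]-c["cy"])/c["fy"],1]);return -R.T@W[:3,3],d/np.linalg.norm(d)
def tri(obs):
    A=np.zeros((3,3));b=np.zeros(3)
    for c,uv in obs:
        o,d=ray(c,uv);M=np.eye(3)-np.outer(d,d);A+=M;b+=M@o
    return np.linalg.solve(A,b)
def onz(c,uv,z):
    o,d=ray(c,uv);return o+d*(z-o[2])/d[2]
K=8
def hullimg(pts):
    m=np.zeros((384*2,512*2),np.uint8);h=cv2.convexHull((pts*2*16+16).astype(np.int32).reshape(-1,1,2))
    cv2.fillConvexPoly(m,h,255,cv2.LINE_AA,4);return m.astype(float)/255
def mask(c,box,lo,hi):
    hsv=cv2.cvtColor(c["image"],cv2.COLOR_RGB2HSV);m=cv2.inRange(hsv,lo,hi);z=np.zeros_like(m)
    x0,y0,x1,y1=box;z[y0:y1,x0:x1]=m[y0:y1,x0:x1]
    n,l,s,_=cv2.connectedComponentsWithStats(z);k=1+np.argmax(s[1:,4]);ys,xs=np.where(l==k)
    P=np.r_[np.c_[xs-.5,ys-.5],np.c_[xs+.5,ys-.5],np.c_[xs-.5,ys+.5],np.c_[xs+.5,ys+.5]]
    print("mask",len(xs),xs.min(),xs.max(),ys.min(),ys.max());return hullimg(P)
def cyl(c0,axis,L,r):
    axis=axis/np.linalg.norm(axis);u=np.cross(axis,[.3,.5,.81]);u/=np.linalg.norm(u);v=np.cross(axis,u)
    t=np.linspace(0,2*np.pi,60)[:,None];ring=r*(np.cos(t)*u+np.sin(t)*v)
    return np.r_[c0-axis*L/2+ring,c0+axis*L/2+ring]
def fit(views,model,x0,step):
    f=lambda x:sum(np.abs(hullimg(proj(c,model(x)))-m).sum()/m.sum() for c,m in views)
    s=np.vstack([x0]+[np.array(x0)+np.eye(len(x0))[i]*step[i] for i in range(len(x0))])
    r=minimize(f,x0,method="Nelder-Mead",options=dict(initial_simplex=s,maxiter=600));return r.x,r.fun
E
python3 - <<'E'
from h import *
t,s=load("top0"),load("scene0")
tip=tri([(t,(203.8,206.8)),(s,(320.5,195.8))]);plug=tri([(t,(312.8,163.7)),(s,(184.5,182.5))])
print("tip",tip,"plug",plug)
O=((5,120,80),(20,255,255));B=((100,100,30),(125,255,255))
v=[(t,mask(t,(185,190,230,235),*O)),(s,mask(s,(295,200,340,245),*O))]
col=fit(v,lambda x:cyl(np.array([x[0],x[1],x[2]-6]),np.array([0,0,1.]),12,34),[tip[0],tip[1],57],[8,8,5]);print("collar top",col)
v=[(t,mask(t,(295,150,340,205),*B)),(s,mask(s,(168,165,212,205),*B))]
def mod(x): a=np.array([-np.cos(x[3])*.7071,-np.sin(x[3])*.7071,-.7071]);return cyl(x[:3],a,95,28)
for y0 in(-.3,.3): print("housing",fit(v,mod,[plug[0]-35,plug[1],85,y0],[10,10,8,.2]))
k=onz(t,(207.8,219.7),67);print("key",k,"ang",np.degrees(np.arctan2(k[1]-col[0][1],k[0]-col[0][0])))
E
```

```text
tip [466.10546019 150.99540373 122.22912431] plug [ 587.73031868 -149.28176128  119.99675855]
mask 195 196 218 199 221
mask 227 304 331 211 230
collar top (array([467.28043834, 151.5411775 ,  54.96871823]), np.float64(0.18093438521697136))
mask 585 304 329 160 197
mask 355 175 203 172 194
housing (array([ 5.53449878e+02, -1.64904889e+02,  8.32560437e+01,  4.61675758e-01]), np.float64(0.2954598612296143))
housing (array([ 5.53646073e+02, -1.64848236e+02,  8.33954401e+01,  4.60530009e-01]), np.float64(0.2951248488690691))
key [436.87907426 146.87907663  67.        ] ang -171.28151486577312
```

The fit puts the collar at about (467,151) with its top near z 55, and the housing at about (553,-165,83). The housing's axis heading is about 0.46 rad and the key angle is about -171°. I'll write a small planner that turns a target pose into jog rows.

```bash
cat > plan.py <<'E'
import sys,json,numpy as np
from scipy.spatial.transform import Rotation as Rn,Slerp
from cell import manip
# plan.py x y z tilt_deg heading_deg [maxmm] [maxdeg]: tool x heading, z tilted 'tilt' ahead from down
def pose(tilt,head): return Rn.from_euler("xyz",[np.pi,0,np.radians(head)])*Rn.from_rotvec([0,np.radians(tilt),0])
if __name__=="__main__":
    a=list(map(float,sys.argv[1:]));s=manip.read_state()
    p=s["eef_pos"];R=Rn.from_euler("xyz",s["eef_rot"]);p1=np.array(a[:3]);R1=pose(a[3],a[4])
    mm=a[5] if len(a)>5 else 38;dg=a[6] if len(a)>6 else 9.5
    ang=np.degrees((R.inv()*R1).magnitude());n=max(1,int(np.ceil(max(np.linalg.norm(p1-p)/mm,ang/dg))))
    sl=Slerp([0,1],Rn.concatenate([R,R1]));rows=[]
    for i in range(1,n+1):
        d=R.inv().apply(p+(p1-p)/(n-i+1)-p)/40;w=np.degrees((R.inv()*sl(i/n)).as_rotvec())/10
        d,w=np.round(d,2),np.round(w,2);p=p+R.apply(d*40);R=R*Rn.from_rotvec(np.radians(w*10))
        r=dict(zip(("dx","dy","dz","ax","ay","az"),[*d.tolist(),*w.tolist()]));rows.append({k:v for k,v in r.items() if v})
    print("cur",np.round(s["eef_pos"],1),np.round(np.degrees(s["eef_rot"]),1),"n",n,"ang",round(ang,1))
    for i in range(0,n,10): print(json.dumps(rows[i:i+10]))
E
python3 plan.py 520 -175 270 0 26; python3 -c "
from plan import pose;print(pose(45,0).as_matrix().round(2))
from h import *
from cell import manip;from scipy.spatial.transform import Rotation as Rn
w=load('wrist0');W=np.array(w['world_to_cam']);o=-W[:3,:3].T@W[:3,3];s=manip.read_state();R=Rn.from_euler('xyz',s['eef_rot'])
print(R.inv().apply(o-s['eef_pos']),R.inv().apply(W[2,:3]))"
```

```text
cur [188.9 516.3 213. ] [-179.9   -0.   159.9] n 21 ang 133.9
[{"dx": -0.65, "dy": -0.64, "dz": -0.07, "az": 0.64}, {"dx": -0.72, "dy": -0.56, "dz": -0.07, "az": 0.64}, {"dx": -0.78, "dy": -0.48, "dz": -0.07, "az": 0.63}, {"dx": -0.83, "dy": -0.39, "dz": -0.07, "az": 0.64}, {"dx": -0.86, "dy": -0.29, "dz": -0.07, "az": 0.64}, {"dx": -0.89, "dy": -0.2, "dz": -0.07, "az": 0.64}, {"dx": -0.91, "dy": -0.1, "dz": -0.07, "az": 0.63}, {"dx": -0.91, "dy": 0.01, "dz": -0.07, "az": 0.64}, {"dx": -0.91, "dy": 0.11, "dz": -0.07, "az": 0.64}, {"dx": -0.89, "dy": 0.21, "dz": -0.07, "az": 0.64}]
[{"dx": -0.86, "dy": 0.3, "dz": -0.06, "az": 0.63}, {"dx": -0.82, "dy": 0.4, "dz": -0.07, "az": 0.64}, {"dx": -0.77, "dy": 0.49, "dz": -0.06, "az": 0.64}, {"dx": -0.71, "dy": 0.57, "dz": -0.07, "az": 0.64}, {"dx": -0.65, "dy": 0.64, "dz": -0.06, "az": 0.63}, {"dx": -0.57, "dy": 0.71, "dz": -0.07, "az": 0.64}, {"dx": -0.49, "dy": 0.77, "dz": -0.06, "az": 0.64}, {"dx": -0.4, "dy": 0.82, "dz": -0.07, "az": 0.64}, {"dx": -0.3, "dy": 0.86, "dz": -0.06, "az": 0.63}, {"dx": -0.21, "dy": 0.89, "dz": -0.07, "az": 0.64}]
[{"dx": -0.11, "dy": 0.9, "dz": -0.06, "az": 0.64}]
[[ 0.71  0.    0.71]
 [ 0.   -1.   -0.  ]
 [ 0.71  0.   -0.71]]
[ 8.11611551e+01 -1.03682885e-02 -1.72133983e+02] [-2.74124706e-01 -5.70354561e-04  9.61693985e-01]
```

Emit:
jog_arm(
  commands=[
    {"dx": -0.65, "dy": -0.64, "dz": -0.07, "az": 0.64},
    {"dx": -0.72, "dy": -0.56, "dz": -0.07, "az": 0.64},
    {"dx": -0.78, "dy": -0.48, "dz": -0.07, "az": 0.63},
    {"dx": -0.83, "dy": -0.39, "dz": -0.07, "az": 0.64},
    {"dx": -0.86, "dy": -0.29, "dz": -0.07, "az": 0.64},
    {"dx": -0.89, "dy": -0.2, "dz": -0.07, "az": 0.64},
    {"dx": -0.91, "dy": -0.1, "dz": -0.07, "az": 0.63},
    {"dx": -0.91, "dy": 0.01, "dz": -0.07, "az": 0.64},
    {"dx": -0.91, "dy": 0.11, "dz": -0.07, "az": 0.64},
    {"dx": -0.89, "dy": 0.21, "dz": -0.07, "az": 0.64},
  ],
)

```text
schema error: expected keys dx, dy, dz, ax, ay, az, gripper
```

Emit:
jog_arm(
  commands=[
    {"dx": -0.86, "dy": 0.3, "dz": -0.06, "az": 0.63},
    {"dx": -0.82, "dy": 0.4, "dz": -0.07, "az": 0.64},
    {"dx": -0.77, "dy": 0.49, "dz": -0.06, "az": 0.64},
    {"dx": -0.71, "dy": 0.57, "dz": -0.07, "az": 0.64},
    {"dx": -0.65, "dy": 0.64, "dz": -0.06, "az": 0.63},
    {"dx": -0.57, "dy": 0.71, "dz": -0.07, "az": 0.64},
    {"dx": -0.49, "dy": 0.77, "dz": -0.06, "az": 0.64},
    {"dx": -0.4, "dy": 0.82, "dz": -0.07, "az": 0.64},
    {"dx": -0.3, "dy": 0.86, "dz": -0.06, "az": 0.63},
    {"dx": -0.21, "dy": 0.89, "dz": -0.07, "az": 0.64},
  ],
)

```text
schema error: expected keys dx, dy, dz, ax, ay, az, gripper
```

Emit:
jog_arm(
  commands=[
    {"dx": -0.11, "dy": 0.9, "dz": -0.06, "az": 0.64},
    {},
    {},
  ],
)

```text
schema error: expected keys dx, dy, dz, ax, ay, az, gripper
```

```bash
python3 - <<'E'
from cell import manip,cams
import cv2,numpy as np
c=cams.camera("wrist"); np.save("pics/wrist1.npy",c,allow_pickle=True)
im=cv2.resize(c["image"][:,:,::-1],None,fx=1.5,fy=1.5,interpolation=cv2.INTER_CUBIC);cv2.imwrite("pics/wrist1.png",im)
E
```

```text
(no output)
```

View pics/wrist1.png

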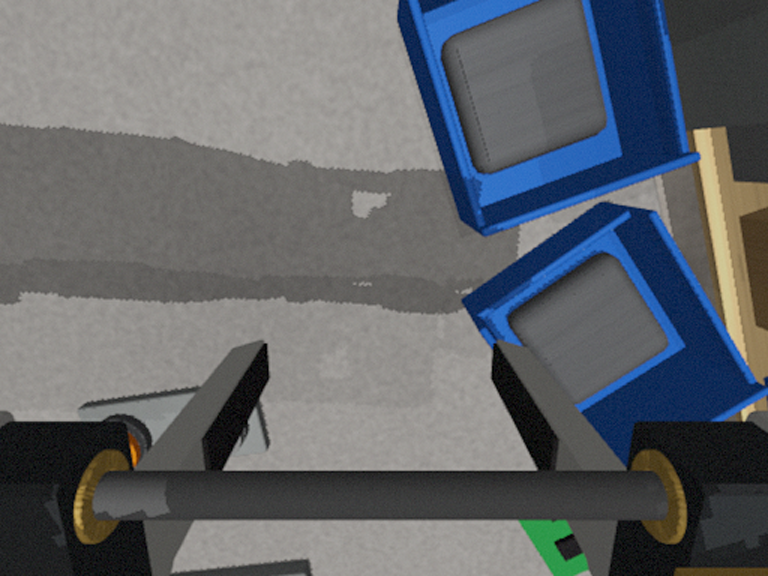

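The rows need every key, so none of the moves ran. This wrist view is from the start pose and shows only the bench and blue bins, with the fingers at rows 340-570. I'll retry with full rows.

```bash
sed -i 's/rows.append({k:v for k,v in r.items() if v})/r["gripper"]=G;rows.append({k:(v if v else 0) for k,v in r.items()})/; s/^from cell import manip/from cell import manip\nG=0/' plan.py; sed -i 's/a=list(map(float,sys.argv\[1:\]))/G=float(sys.argv[1]);a=list(map(float,sys.argv[2:]))/' plan.py; sed -i 's/json.dumps(rows\[i:i+10\])/json.dumps(rows[i:i+10],separators=(",",":"))/' plan.py; python3 plan.py 0 520 -175 270 0 26 |tail -3
```

```text
[{"dx":-0.65,"dy":-0.64,"dz":-0.07,"ax":0,"ay":0,"az":0.64,"gripper":0},{"dx":-0.72,"dy":-0.56,"dz":-0.07,"ax":0,"ay":0,"az":0.64,"gripper":0},{"dx":-0.78,"dy":-0.48,"dz":-0.07,"ax":0,"ay":0,"az":0.63,"gripper":0},{"dx":-0.83,"dy":-0.39,"dz":-0.07,"ax":0,"ay":0,"az":0.64,"gripper":0},{"dx":-0.86,"dy":-0.29,"dz":-0.07,"ax":0,"ay":0,"az":0.64,"gripper":0},{"dx":-0.89,"dy":-0.2,"dz":-0.07,"ax":0,"ay":0,"az":0.64,"gripper":0},{"dx":-0.91,"dy":-0.1,"dz":-0.07,"ax":0,"ay":0,"az":0.63,"gripper":0},{"dx":-0.91,"dy":0.01,"dz":-0.07,"ax":0,"ay":0,"az":0.64,"gripper":0},{"dx":-0.91,"dy":0.11,"dz":-0.07,"ax":0,"ay":0,"az":0.64,"gripper":0},{"dx":-0.89,"dy":0.21,"dz":-0.07,"ax":0,"ay":0,"az":0.64,"gripper":0}]
[{"dx":-0.86,"dy":0.3,"dz":-0.06,"ax":0,"ay":0,"az":0.63,"gripper":0},{"dx":-0.82,"dy":0.4,"dz":-0.07,"ax":0,"ay":0,"az":0.64,"gripper":0},{"dx":-0.77,"dy":0.49,"dz":-0.06,"ax":0,"ay":0,"az":0.64,"gripper":0},{"dx":-0.71,"dy":0.57,"dz":-0.07,"ax":0,"ay":0,"az":0.64,"gripper":0},{"dx":-0.65,"dy":0.64,"dz":-0.06,"ax":0,"ay":0,"az":0.63,"gripper":0},{"dx":-0.57,"dy":0.71,"dz":-0.07,"ax":0,"ay":0,"az":0.64,"gripper":0},{"dx":-0.49,"dy":0.77,"dz":-0.06,"ax":0,"ay":0,"az":0.64,"gripper":0},{"dx":-0.4,"dy":0.82,"dz":-0.07,"ax":0,"ay":0,"az":0.64,"gripper":0},{"dx":-0.3,"dy":0.86,"dz":-0.06,"ax":0,"ay":0,"az":0.64,"gripper":0},{"dx":-0.21,"dy":0.89,"dz":-0.07,"ax":0,"ay":0,"az":0.63,"gripper":0}]
[{"dx":-0.11,"dy":0.91,"dz":-0.06,"ax":0,"ay":0,"az":0.64,"gripper":0}]
```

Emit:
jog_arm(
  commands=[
    {"dx": -0.65, "dy": -0.64, "dz": -0.07, "ax": 0, "ay": 0, "az": 0.64, "gripper": 0},
    {"dx": -0.72, "dy": -0.56, "dz": -0.07, "ax": 0, "ay": 0, "az": 0.64, "gripper": 0},
    {"dx": -0.78, "dy": -0.48, "dz": -0.07, "ax": 0, "ay": 0, "az": 0.63, "gripper": 0},
    {"dx": -0.83, "dy": -0.39, "dz": -0.07, "ax": 0, "ay": 0, "az": 0.64, "gripper": 0},
    {"dx": -0.86, "dy": -0.29, "dz": -0.07, "ax": 0, "ay": 0, "az": 0.64, "gripper": 0},
    {"dx": -0.89, "dy": -0.2, "dz": -0.07, "ax": 0, "ay": 0, "az": 0.64, "gripper": 0},
    {"dx": -0.91, "dy": -0.1, "dz": -0.07, "ax": 0, "ay": 0, "az": 0.63, "gripper": 0},
    {"dx": -0.91, "dy": 0.01, "dz": -0.07, "ax": 0, "ay": 0, "az": 0.64, "gripper": 0},
    {"dx": -0.91, "dy": 0.11, "dz": -0.07, "ax": 0, "ay": 0, "az": 0.64, "gripper": 0},
    {"dx": -0.89, "dy": 0.21, "dz": -0.07, "ax": 0, "ay": 0, "az": 0.64, "gripper": 0},
  ],
)

```text
clock: 1.45
eef_pos: [347.2, 185.9, 241.6]
eef_rot: [3.141, -0.0, 1.674]
wrist_force: [0.5, -0.2, 0.0]
finger_gap: 94.1
finger_force: 0.0
```

Emit:
jog_arm(
  commands=[
    {"dx": -0.86, "dy": 0.3, "dz": -0.06, "ax": 0, "ay": 0, "az": 0.63, "gripper": 0},
    {"dx": -0.82, "dy": 0.4, "dz": -0.07, "ax": 0, "ay": 0, "az": 0.64, "gripper": 0},
    {"dx": -0.77, "dy": 0.49, "dz": -0.06, "ax": 0, "ay": 0, "az": 0.64, "gripper": 0},
    {"dx": -0.71, "dy": 0.57, "dz": -0.07, "ax": 0, "ay": 0, "az": 0.64, "gripper": 0},
    {"dx": -0.65, "dy": 0.64, "dz": -0.06, "ax": 0, "ay": 0, "az": 0.63, "gripper": 0},
    {"dx": -0.57, "dy": 0.71, "dz": -0.07, "ax": 0, "ay": 0, "az": 0.64, "gripper": 0},
    {"dx": -0.49, "dy": 0.77, "dz": -0.06, "ax": 0, "ay": 0, "az": 0.64, "gripper": 0},
    {"dx": -0.4, "dy": 0.82, "dz": -0.07, "ax": 0, "ay": 0, "az": 0.64, "gripper": 0},
    {"dx": -0.3, "dy": 0.86, "dz": -0.06, "ax": 0, "ay": 0, "az": 0.63, "gripper": 0},
    {"dx": -0.21, "dy": 0.89, "dz": -0.07, "ax": 0, "ay": 0, "az": 0.64, "gripper": 0},
  ],
)

```text
clock: 2.7
eef_pos: [504.7, -143.1, 267.4]
eef_rot: [-3.141, 0.0, 0.562]
wrist_force: [-0.1, -0.0, 1.5]
finger_gap: 93.5
finger_force: 0.0
```

Emit:
jog_arm(
  commands=[
    {"dx": -0.11, "dy": 0.9, "dz": -0.06, "ax": 0, "ay": 0, "az": 0.64, "gripper": 0},
    {"dx": 0, "dy": 0, "dz": 0, "ax": 0, "ay": 0, "az": 0, "gripper": 0},
    {"dx": 0, "dy": 0, "dz": 0, "ax": 0, "ay": 0, "az": 0, "gripper": 0},
  ],
)

```text
clock: 3.08
eef_pos: [519.7, -174.4, 269.6]
eef_rot: [-3.141, 0.0, 0.455]
wrist_force: [-0.2, 0.9, 0.3]
finger_gap: 93.8
finger_force: 0.0
```

```bash
python3 - <<'E'
from cell import manip,cams
import cv2,numpy as np
c=cams.camera("wrist"); np.save("pics/wrist2.npy",c,allow_pickle=True)
im=cv2.resize(c["image"][:,:,::-1],None,fx=1.5,fy=1.5,interpolation=cv2.INTER_CUBIC);cv2.imwrite("pics/wrist2.png",im)
E
```

```text
(no output)
```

View pics/wrist2.png

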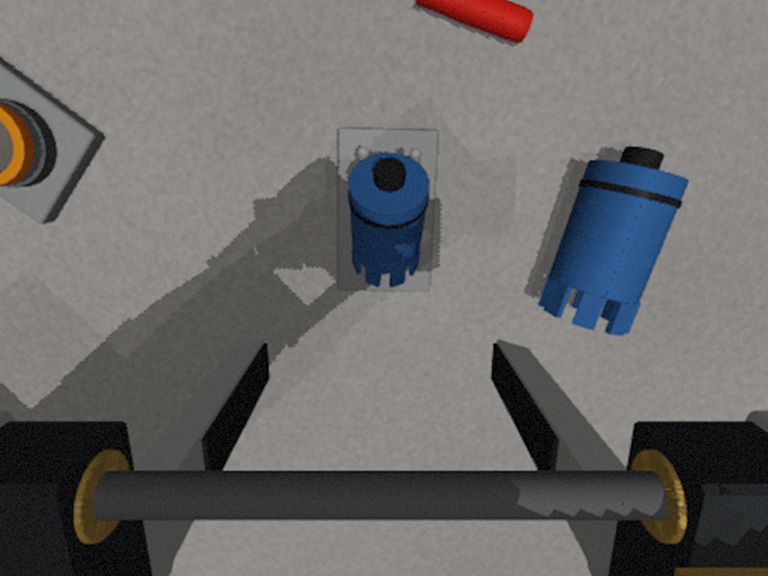

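The wrist view is square on the cradle. Its base corners are at about (338,130), (438,130), (432,290) and (334,288), and the plug is at (389,175), all in the 1.5x picture. The notches show at y≈275. I'll refit the housing with this view and take a crop of the notches.

```bash
python3 - <<'E'
from h import *
t,s,w=load("top0"),load("scene0"),load("wrist2")
B=((100,100,30),(125,255,255))
C=[onz(w,(u/1.5-.17,v/1.5-.17),8) for u,v in((338,130),(438,130),(432,290),(334,288))]
print(np.round(C,1)); print("yaw",[np.degrees(np.arctan2(*(C[i]-C[j])[[1,0]])) for i,j in((0,3),(1,2))],"c",np.mean(C,0))
print("plug",tri([(t,(312.8,163.7)),(s,(184.5,182.5)),(w,(389/1.5-.17,174/1.5-.17))]))
v=[(t,mask(t,(295,150,340,205),*B)),(s,mask(s,(168,165,212,205),*B)),(w,mask(w,(225,95,295,200),*B))]
def mod(x): a=np.array([-np.cos(x[3])*.7071,-np.sin(x[3])*.7071,-.7071]);return cyl(x[:3],a,95,28)
for vv in(v,[v[0],v[2]],[v[1],v[2]]):
  x,f=fit(vv,mod,[553,-165,84,.44],[8,8,8,.1]);print("housing",x,np.degrees(x[3]),f)
im=w["image"][95:200,220:300,::-1];cv2.imwrite("pics/w2c.png",cv2.resize(im[60:105],None,fx=10,fy=10,interpolation=cv2.INTER_CUBIC))
E
```

```text
[[ 598.9  -93.3    8. ]
 [ 638.  -173.     8. ]
 [ 505.4 -237.2    8. ]
 [ 465.1 -150.5    8. ]]
yaw [np.float64(23.158054513323105), np.float64(25.84005356299839)] c [ 551.88469849 -163.5015804     8.        ]
plug [ 587.33472183 -148.67277276  120.30078494]
mask 585 304 329 160 197
mask 355 175 203 172 194
mask 3336 232 285 102 190
housing [ 5.52392881e+02 -1.64593569e+02  8.36422383e+01  4.57601137e-01] 26.21861383318986 0.36552640672252734
housing [ 5.51508530e+02 -1.63779196e+02  8.65765793e+01  4.30489373e-01] 24.665224199833037 0.056029395333163715
housing [ 5.52187926e+02 -1.64725765e+02  8.27029512e+01  4.60760938e-01] 26.39965711445386 0.3245590210219807
```

View pics/w2c.png

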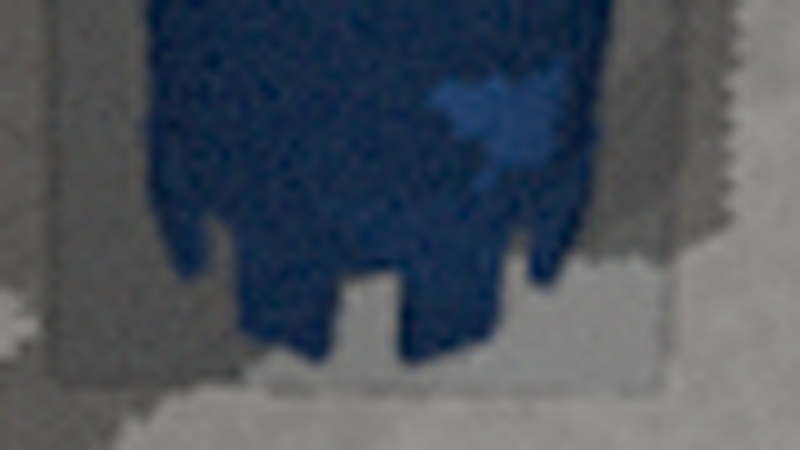

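The notch mouth in the crop spans x 330–402 with its root at y≈278, which puts one notch almost straight up. The top and wrist fit agrees well: (551.5,-163.8,86), heading 24.6°.

```bash
python3 - <<'E'
from h import *
w=load("wrist2");x=np.array([551.6,-163.7,85.5]);h=np.radians(24.6);c,s=np.cos(h),np.sin(h);q=.70711
a=np.array([-c*q,-s*q,-q]);u=np.array([-c*q,-s*q,q]);e=np.array([s,-c,0])
pt=lambda ph,d,r=28: x+a*(47.5-d)+r*(np.cos(ph)*u+np.sin(ph)*e)
f=lambda X,Y:np.array([220+(X+.5)/10-.5,155+(Y+.5)/10-.5])
for k in(-8,-4,0,4,8):
  P=np.array([pt(np.radians(k+o)+sg*np.arcsin(4/28),d) for o in(-45,0,45) for d in(0,20) for sg in(-1,1)])
  print(k,((proj(w,P)-[220,155])*10+4.5).round().astype(int).tolist())
E
python3 plan.py 0 551.7 -163.7 74 0 24.6
```

```text
-8 [[174, 260], [210, 304], [169, 173], [207, 218], [303, 355], [366, 364], [305, 270], [371, 280], [474, 343], [524, 311], [483, 258], [536, 226]]
-4 [[181, 271], [221, 313], [177, 184], [218, 228], [318, 358], [382, 364], [320, 274], [387, 280], [487, 336], [535, 302], [497, 251], [547, 216]]
0 [[189, 282], [233, 322], [186, 196], [231, 237], [333, 361], [398, 363], [337, 277], [404, 279], [500, 329], [544, 292], [511, 244], [557, 205]]
4 [[199, 293], [245, 330], [195, 207], [244, 245], [349, 363], [413, 361], [353, 279], [420, 277], [512, 321], [553, 281], [523, 236], [566, 195]]
8 [[209, 303], [258, 337], [206, 217], [258, 252], [365, 364], [428, 358], [369, 280], [436, 274], [523, 312], [560, 270], [535, 227], [574, 183]]
cur [ 519.7 -174.1  269.8] [-180.     0.    26.1] n 6 ang 1.5
[{"dx":0.14,"dy":0.02,"dz":0.82,"ax":0,"ay":0,"az":0.02,"gripper":0},{"dx":0.14,"dy":0.02,"dz":0.81,"ax":0,"ay":0,"az":0.03,"gripper":0},{"dx":0.14,"dy":0.02,"dz":0.82,"ax":0,"ay":0,"az":0.02,"gripper":0},{"dx":0.14,"dy":0.02,"dz":0.81,"ax":0,"ay":0,"az":0.03,"gripper":0},{"dx":0.14,"dy":0.02,"dz":0.82,"ax":0,"ay":0,"az":0.02,"gripper":0},{"dx":0.13,"dy":0.01,"dz":0.81,"ax":0,"ay":0,"az":0.03,"gripper":0}]
```

Emit:
jog_arm(
  commands=[
    {"dx": 0.14, "dy": 0.02, "dz": 0.82, "ax": 0, "ay": 0, "az": 0.02, "gripper": 0},
    {"dx": 0.14, "dy": 0.02, "dz": 0.81, "ax": 0, "ay": 0, "az": 0.03, "gripper": 0},
    {"dx": 0.14, "dy": 0.02, "dz": 0.82, "ax": 0, "ay": 0, "az": 0.02, "gripper": 0},
    {"dx": 0.14, "dy": 0.02, "dz": 0.81, "ax": 0, "ay": 0, "az": 0.03, "gripper": 0},
    {"dx": 0.14, "dy": 0.02, "dz": 0.82, "ax": 0, "ay": 0, "az": 0.02, "gripper": 0},
    {"dx": 0.13, "dy": 0.01, "dz": 0.81, "ax": 0, "ay": 0, "az": 0.03, "gripper": 0},
    {"dx": 0, "dy": 0, "dz": 0, "ax": 0, "ay": 0, "az": 0, "gripper": 0},
    {"dx": 0, "dy": 0, "dz": 0, "ax": 0, "ay": 0, "az": 0, "gripper": 0},
  ],
)

```text
clock: 4.12
eef_pos: [552.2, -164.3, 75.8]
eef_rot: [3.14, -0.001, 0.429]
wrist_force: [-0.5, 0.5, 0.2]
finger_gap: 93.7
finger_force: 0.0
```

Emit:
jog_arm(
  commands=[
    {"dx": 0, "dy": 0, "dz": 0, "ax": 0, "ay": 0, "az": 0, "gripper": 0.3},
    {"dx": 0, "dy": 0, "dz": 0, "ax": 0, "ay": 0, "az": 0, "gripper": 0.4},
    {"dx": 0, "dy": 0, "dz": 0, "ax": 0, "ay": 0, "az": 0, "gripper": 1},
    {"dx": 0, "dy": 0, "dz": 0, "ax": 0, "ay": 0, "az": 0, "gripper": 1},
    {"dx": 0, "dy": 0, "dz": 0, "ax": 0, "ay": 0, "az": 0, "gripper": 1},
    {"dx": 0, "dy": 0, "dz": 0, "ax": 0, "ay": 0, "az": 0, "gripper": 1},
    {"dx": 0, "dy": 0, "dz": 0, "ax": 0, "ay": 0, "az": 0, "gripper": 1},
    {"dx": 0, "dy": 0, "dz": 0, "ax": 0, "ay": 0, "az": 0, "gripper": 1},
  ],
  squeeze=35,
)

```text
clock: 5.12
eef_pos: [551.8, -164.4, 74.3]
eef_rot: [-3.141, 0.0, 0.428]
wrist_force: [-2.7, 2.0, 4.9]
finger_gap: 56.1
finger_force: 35.0
```

The grip holds with a gap of 56 mm. Now I'll lift straight up.

Emit:
jog_arm(
  commands=[
    {"dx": 0, "dy": 0, "dz": -0.3, "ax": 0, "ay": 0, "az": 0, "gripper": 1},
    {"dx": 0, "dy": 0, "dz": -0.6, "ax": 0, "ay": 0, "az": 0, "gripper": 1},
    {"dx": 0, "dy": 0, "dz": -0.9, "ax": 0, "ay": 0, "az": 0, "gripper": 1},
    {"dx": 0, "dy": 0, "dz": -0.9, "ax": 0, "ay": 0, "az": 0, "gripper": 1},
    {"dx": 0, "dy": 0, "dz": -0.9, "ax": 0, "ay": 0, "az": 0, "gripper": 1},
    {"dx": 0, "dy": 0, "dz": -0.7, "ax": 0, "ay": 0, "az": 0, "gripper": 1},
    {"dx": 0, "dy": 0, "dz": -0.3, "ax": 0, "ay": 0, "az": 0, "gripper": 1},
    {"dx": 0, "dy": 0, "dz": 0, "ax": 0, "ay": 0, "az": 0, "gripper": 1},
  ],
)

```text
clock: 6.12
eef_pos: [551.9, -164.5, 258.4]
eef_rot: [3.141, -0.0, 0.428]
wrist_force: [0.2, 0.0, -2.1]
finger_gap: 55.9
finger_force: 35.0
```

```bash
python3 plan.py 1 390 115 260 0 12 34 8
```

```text
cur [ 551.9 -164.5  258.4] [180.   -0.   24.5] n 10 ang 12.5
[{"dx":-0.08,"dy":-0.8,"dz":0,"ax":0,"ay":0,"az":0.12,"gripper":1.0},{"dx":-0.1,"dy":-0.8,"dz":0,"ax":0,"ay":0,"az":0.13,"gripper":1.0},{"dx":-0.11,"dy":-0.8,"dz":-0.01,"ax":0,"ay":0,"az":0.12,"gripper":1.0},{"dx":-0.13,"dy":-0.8,"dz":0,"ax":0,"ay":0,"az":0.13,"gripper":1.0},{"dx":-0.15,"dy":-0.79,"dz":-0.01,"ax":0,"ay":0,"az":0.12,"gripper":1.0},{"dx":-0.16,"dy":-0.79,"dz":0,"ax":0,"ay":0,"az":0.13,"gripper":1.0},{"dx":-0.18,"dy":-0.79,"dz":-0.01,"ax":0,"ay":0,"az":0.12,"gripper":1.0},{"dx":-0.2,"dy":-0.78,"dz":0,"ax":0,"ay":0,"az":0.13,"gripper":1.0},{"dx":-0.22,"dy":-0.78,"dz":-0.01,"ax":0,"ay":0,"az":0.12,"gripper":1.0},{"dx":-0.23,"dy":-0.78,"dz":0,"ax":0,"ay":0,"az":0.13,"gripper":1.0}]
```

Emit:
jog_arm(
  commands=[
    {"dx": -0.08, "dy": -0.8, "dz": 0, "ax": 0, "ay": 0, "az": 0.12, "gripper": 1.0},
    {"dx": -0.1, "dy": -0.8, "dz": 0, "ax": 0, "ay": 0, "az": 0.13, "gripper": 1.0},
    {"dx": -0.11, "dy": -0.8, "dz": -0.01, "ax": 0, "ay": 0, "az": 0.12, "gripper": 1.0},
    {"dx": -0.13, "dy": -0.8, "dz": 0, "ax": 0, "ay": 0, "az": 0.13, "gripper": 1.0},
    {"dx": -0.15, "dy": -0.79, "dz": -0.01, "ax": 0, "ay": 0, "az": 0.12, "gripper": 1.0},
    {"dx": -0.16, "dy": -0.79, "dz": 0, "ax": 0, "ay": 0, "az": 0.13, "gripper": 1.0},
    {"dx": -0.18, "dy": -0.79, "dz": -0.01, "ax": 0, "ay": 0, "az": 0.12, "gripper": 1.0},
    {"dx": -0.2, "dy": -0.78, "dz": 0, "ax": 0, "ay": 0, "az": 0.13, "gripper": 1.0},
    {"dx": -0.22, "dy": -0.78, "dz": -0.01, "ax": 0, "ay": 0, "az": 0.12, "gripper": 1.0},
    {"dx": -0.23, "dy": -0.78, "dz": 0, "ax": 0, "ay": 0, "az": 0.13, "gripper": 1.0},
  ],
)

```text
clock: 7.38
eef_pos: [389.0, 115.9, 258.7]
eef_rot: [-3.142, 0.002, 0.209]
wrist_force: [0.8, 0.2, -0.9]
finger_gap: 56.1
finger_force: 35.0
```

Emit:
jog_arm(
  commands=[
    {"dx": 0, "dy": 0, "dz": 0, "ax": 0, "ay": 0, "az": 0, "gripper": 1.0},
    {"dx": 0, "dy": 0, "dz": 0, "ax": 0, "ay": 0, "az": 0, "gripper": 1.0},
  ],
)

```text
clock: 7.62
eef_pos: [390.1, 114.9, 259.2]
eef_rot: [3.141, 0.001, 0.21]
wrist_force: [-0.4, 0.7, -1.9]
finger_gap: 56.4
finger_force: 35.0
```

```bash
python3 - <<'E'
from cell import manip,cams
import cv2,numpy as np
c=cams.camera("wrist"); np.save("pics/wrist3.npy",c,allow_pickle=True)
im=cv2.resize(c["image"][:,:,::-1],None,fx=1.5,fy=1.5,interpolation=cv2.INTER_CUBIC);cv2.imwrite("pics/wrist3.png",im)
E
```

```text
(no output)
```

View pics/wrist3.png

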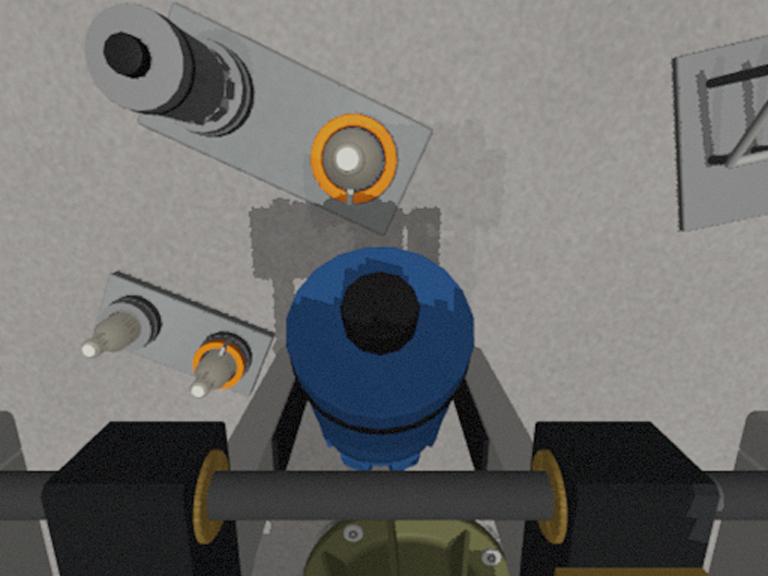

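The housing is centred in the fingers, with its plug at (380,312). The collar is at (354,158), the peg tip at (347,158) and the key at (350,195). I'll enlarge the collar and refit its position.

```bash
python3 - <<'E'
from h import *
t,s,w=load("top0"),load("scene0"),load("wrist3")
O=((5,120,80),(20,255,255))
vt,vs,vw=[(t,mask(t,(185,190,230,235),*O)),(s,mask(s,(295,200,340,245),*O)),(w,mask(w,(200,70,275,145),*O))]
m=lambda x:cyl(np.array([x[0],x[1],x[2]-6]),np.array([0,0,1.]),12,34)
for v in([vt,vw],[vt,vs,vw]): print("collar",fit(v,m,[467,151,56],[6,6,5]))
print("collar z57",fit([vw],lambda x:m([*x,57]),[467,151],[6,6]))
print("tip",tri([(t,(203.8,206.8)),(s,(320.5,195.8)),(w,(347/1.5-.17,158/1.5-.17))]),onz(w,(347/1.5-.17,158/1.5-.17),126))
cv2.imwrite("pics/w3c.png",cv2.resize(w["image"][70:140,200:275,::-1],None,fx=8,fy=8,interpolation=cv2.INTER_CUBIC))
E
```

```text
mask 195 196 218 199 221
mask 227 304 331 211 230
mask 1260 207 264 76 135
collar (array([465.31502289, 151.98153198,  59.81629037]), np.float64(0.06817771567851012))
collar (array([466.10156766, 152.06306883,  54.4200465 ]), np.float64(0.24935636453256593))
collar z57 (array([465.00830761, 152.24738062]), np.float64(0.010518011281123858))
tip [465.90399318 151.64079467 122.2776103 ] [465.48602343 152.66950035 126.        ]
```

View pics/w3c.png

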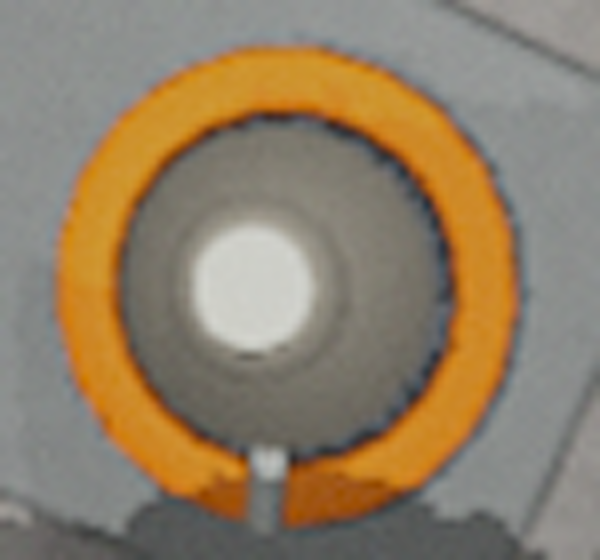

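The key runs in the crop from about (269,450) at the peg to (263,525) at its outer end. I'll compute its angle.

```bash
python3 - <<'E'
from h import *
w=load("wrist3");c=np.array([465.2,152.3])
for X,Y in((269,455),(266,490),(263,522)):
    k=onz(w,(200+(X+.5)/8-.5,70+(Y+.5)/8-.5),67)[:2]-c;print(k,np.hypot(*k),np.degrees(np.arctan2(k[1],k[0])))
E
python3 plan.py 1 385 126 258 45 10 34 8
```

```text
[-22.79698637  -2.41585092] 22.924635725925413 -173.9508068571599
[-27.7626628   -2.94312217] 27.918227272125307 -173.94867072309546
[-32.34416781  -3.39211814] 32.52155680349652 -174.0129497678699
cur [390.2 114.7 259.3] [1.8e+02 1.0e-01 1.2e+01] n 6 ang 45.1
[{"dx":-0.01,"dy":-0.05,"dz":0.01,"ax":-0.01,"ay":0.75,"az":0.03,"gripper":1.0},{"dx":-0.01,"dy":-0.05,"dz":0,"ax":-0.02,"ay":0.75,"az":0.03,"gripper":1.0},{"dx":-0.01,"dy":-0.05,"dz":0,"ax":-0.01,"ay":0.75,"az":0.03,"gripper":1.0},{"dx":-0.02,"dy":-0.05,"dz":0,"ax":-0.01,"ay":0.75,"az":0.04,"gripper":1.0},{"dx":-0.01,"dy":-0.05,"dz":0,"ax":-0.01,"ay":0.75,"az":0.03,"gripper":1.0},{"dx":-0.02,"dy":-0.05,"dz":-0.01,"ax":-0.02,"ay":0.75,"az":0.03,"gripper":1.0}]
```

```bash
python3 plan.py 1 472.9 153.1 225 45 6 20 6
```

```text
cur [390.2 114.7 259.3] [1.8e+02 1.0e-01 1.2e+01] n 8 ang 45.4
[{"dx":0.28,"dy":-0.06,"dz":0.11,"ax":-0.03,"ay":0.56,"az":0.07,"gripper":1.0},{"dx":0.27,"dy":-0.07,"dz":0.13,"ax":-0.03,"ay":0.57,"az":0.07,"gripper":1.0},{"dx":0.25,"dy":-0.07,"dz":0.16,"ax":-0.03,"ay":0.56,"az":0.07,"gripper":1.0},{"dx":0.23,"dy":-0.08,"dz":0.18,"ax":-0.03,"ay":0.56,"az":0.07,"gripper":1.0},{"dx":0.21,"dy":-0.08,"dz":0.2,"ax":-0.03,"ay":0.56,"az":0.08,"gripper":1.0},{"dx":0.19,"dy":-0.08,"dz":0.22,"ax":-0.03,"ay":0.57,"az":0.07,"gripper":1.0},{"dx":0.17,"dy":-0.09,"dz":0.24,"ax":-0.03,"ay":0.56,"az":0.07,"gripper":1.0},{"dx":0.14,"dy":-0.09,"dz":0.26,"ax":-0.02,"ay":0.56,"az":0.07,"gripper":1.0}]
```

Emit:
jog_arm(
  commands=[
    {"dx": 0.28, "dy": -0.06, "dz": 0.11, "ax": -0.03, "ay": 0.56, "az": 0.07, "gripper": 1.0},
    {"dx": 0.27, "dy": -0.07, "dz": 0.13, "ax": -0.03, "ay": 0.57, "az": 0.07, "gripper": 1.0},
    {"dx": 0.25, "dy": -0.07, "dz": 0.16, "ax": -0.03, "ay": 0.56, "az": 0.07, "gripper": 1.0},
    {"dx": 0.23, "dy": -0.08, "dz": 0.18, "ax": -0.03, "ay": 0.56, "az": 0.07, "gripper": 1.0},
    {"dx": 0.21, "dy": -0.08, "dz": 0.2, "ax": -0.03, "ay": 0.56, "az": 0.08, "gripper": 1.0},
    {"dx": 0.19, "dy": -0.08, "dz": 0.22, "ax": -0.03, "ay": 0.57, "az": 0.07, "gripper": 1.0},
    {"dx": 0.17, "dy": -0.09, "dz": 0.24, "ax": -0.03, "ay": 0.56, "az": 0.07, "gripper": 1.0},
    {"dx": 0.14, "dy": -0.09, "dz": 0.26, "ax": -0.02, "ay": 0.56, "az": 0.07, "gripper": 1.0},
    {"dx": 0, "dy": 0, "dz": 0, "ax": 0, "ay": 0, "az": 0, "gripper": 1.0},
    {"dx": 0, "dy": 0, "dz": 0, "ax": 0, "ay": 0, "az": 0, "gripper": 1.0},
  ],
)

```text
clock: 8.93
eef_pos: [473.2, 153.2, 225.9]
eef_rot: [-3.141, -0.784, 0.105]
wrist_force: [1.0, 0.6, -0.4]
finger_gap: 56.0
finger_force: 35.0
```

```bash
python3 - <<'E'
from cell import manip,cams
from h import *
from scipy.spatial.transform import Rotation as Rn
I=[]
for n in("scene","top"):
    c=cams.camera(n);np.save(f"pics/{n}4.npy",c,allow_pickle=True)
t,s=load("top4"),load("scene4")
st=manip.read_state();R=Rn.from_euler("xyz",st["eef_rot"]);g=st["eef_pos"]-11*R.as_matrix()[:,2];print(st["eef_pos"],"g",g,R.as_matrix()[:,2],st["wrist_force"])
B=((100,100,30),(125,255,255));g0=proj(t,g)[0];g1=proj(s,g)[0];print(g0,g1)
b=lambda p:(int(p[0])-35,int(p[1])-35,int(p[0])+35,int(p[1])+35)
vt,vs=(t,mask(t,b(g0),*B)),(s,mask(s,b(g1),*B))
m=lambda x:cyl(x[:3],np.array([np.sin(x[3]),np.sin(x[4]),-1]),95,28)
for v in([vt,vs],[vs],[vt]):print(fit(v,m,[*g,0,0],[5,5,5,.1,.1]))
def cr(c,p):
    x,y=map(int,p);return cv2.resize(c["image"][y-45:y+45,x-32:x+33,::-1],None,fx=6,fy=6,interpolation=cv2.INTER_CUBIC)
cv2.imwrite("pics/m4.png",np.hstack([cr(s,g1),cr(t,g0)]))
E
python3 plan.py 1 472.9 153.1 160 45 6 12 6
```

```text
[473.2603418  153.41170678 226.20523488] g [465.52265562 152.5935384  233.98076142] [ 0.70342602  0.07437894 -0.70686605] [ 0.10311521  0.18172628 -1.43723058]
[196.07393413 200.59969546] [326.72523999 154.98353877]
mask 453 182 206 186 212
mask 647 312 340 146 180
(array([4.68651243e+02, 1.53651898e+02, 2.28916166e+02, 1.62268535e-02,
       2.73497514e-02]), np.float64(0.6725839843363566))
(array([ 4.92760504e+02,  1.61020945e+02,  2.30030407e+02, -1.12819722e+00,
       -3.10053944e-01]), np.float64(0.10841473762494773))
(array([4.67472723e+02, 1.54715097e+02, 2.39368267e+02, 4.11463864e-02,
       9.30665497e-02]), np.float64(0.05862843335107113))
cur [473.3 153.4 226.2] [-180.  -45.    6.] n 6 ang 0.0
[{"dx":-0.2,"dy":0,"dz":0.19,"ax":0,"ay":0,"az":0,"gripper":1.0},{"dx":-0.2,"dy":0,"dz":0.19,"ax":0,"ay":0,"az":0,"gripper":1.0},{"dx":-0.19,"dy":0,"dz":0.2,"ax":0,"ay":0,"az":0,"gripper":1.0},{"dx":-0.2,"dy":0,"dz":0.19,"ax":0,"ay":0,"az":0,"gripper":1.0},{"dx":-0.19,"dy":0,"dz":0.2,"ax":0,"ay":0,"az":0,"gripper":1.0},{"dx":-0.2,"dy":0.01,"dz":0.19,"ax":0,"ay":0,"az":0,"gripper":1.0}]
```

View pics/m4.png

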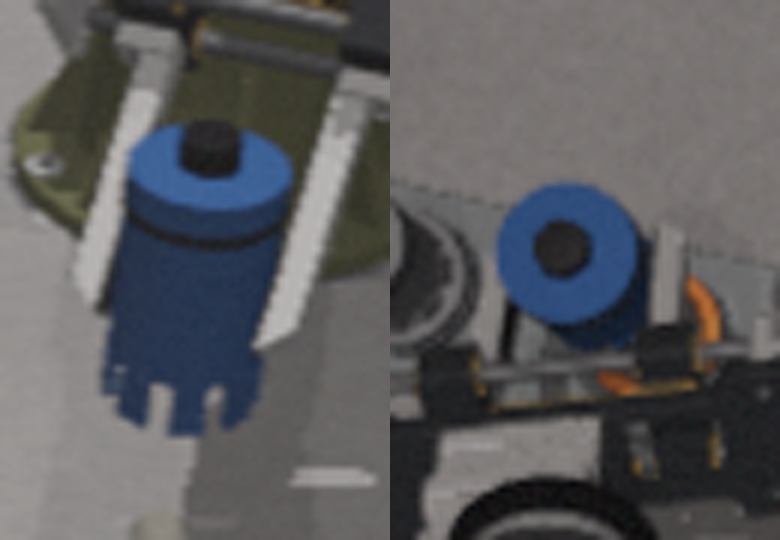

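The left half shows the housing held mouth down with notches at its lower rim, the plug at (212,145) and the rim bottom at (182,435). The right half shows the face disc centred at (567,253). I'll compare these with the ideal vertical projection.

```bash
python3 - <<'E'
from h import *
t,s=load("top4"),load("scene4");g=np.array([465.4,152.5,233.9])
S=lambda P:((proj(s,P)-[294,109])*6+2.5).round(); T=lambda P:((proj(t,P)-[164,155])*6+2.5+[390,0]).round()
an=np.linspace(0,2*np.pi,73)
def show(g,a):
    a=np.array(a,float);a/=np.linalg.norm(a);C=cyl(g,a,95,28);A,B=S(C[:60]),S(C[60:])
    print("face S x",A[:,0].min(),A[:,0].max(),"y",A[:,1].min(),A[:,1].max(),"rim S x",B[:,0].min(),B[:,0].max(),"y",B[:,1].min(),B[:,1].max())
    A=T(C[:60]);print("  face T x",A[:,0].min(),A[:,0].max(),"y",A[:,1].min(),A[:,1].max(),"plugtop S,T",S(g-a*59.5),T(g-a*59.5))
show(g,[0,0,-1]);show(g,[.05,0,-1]);show(g,[0,.05,-1])
for k in (-6,0,6):
  th=np.radians(6+180+k+np.arange(0,360,45));P=g+np.c_[28*np.cos(th),28*np.sin(th),0*th-47.5];print(k,S(P)[2:8].tolist())
E
```

```text
face S x 132.0 298.0 y 120.0 204.0 rim S x 107.0 261.0 y 344.0 434.0
  face T x 492.0 636.0 y 186.0 329.0 plugtop S,T [[219. 130.]] [[559. 252.]]
face S x 135.0 301.0 y 120.0 198.0 rim S x 104.0 259.0 y 349.0 434.0
  face T x 492.0 636.0 y 192.0 335.0 plugtop S,T [[223. 126.]] [[558. 260.]]
face S x 125.0 292.0 y 120.0 201.0 rim S x 112.0 268.0 y 347.0 434.0
  face T x 498.0 643.0 y 186.0 329.0 plugtop S,T [[211. 128.]] [[566. 252.]]
-6 [[114.0, 364.0], [111.0, 398.0], [152.0, 427.0], [213.0, 433.0], [256.0, 411.0], [255.0, 377.0]]
0 [[111.0, 368.0], [114.0, 403.0], [160.0, 429.0], [220.0, 431.0], [258.0, 407.0], [252.0, 373.0]]
6 [[109.0, 373.0], [118.0, 407.0], [168.0, 431.0], [227.0, 429.0], [260.0, 403.0], [248.0, 368.0]]
```

The housing is vertical and centred to within about 1.5 mm. I'll lower it over the tip now and watch the force.

Emit:
jog_arm(
  commands=[
    {"dx": -0.2, "dy": 0, "dz": 0.19, "ax": 0, "ay": 0, "az": 0, "gripper": 1.0},
    {"dx": -0.2, "dy": 0, "dz": 0.19, "ax": 0, "ay": 0, "az": 0, "gripper": 1.0},
    {"dx": -0.19, "dy": 0, "dz": 0.2, "ax": 0, "ay": 0, "az": 0, "gripper": 1.0},
    {"dx": -0.2, "dy": 0, "dz": 0.19, "ax": 0, "ay": 0, "az": 0, "gripper": 1.0},
    {"dx": -0.19, "dy": 0, "dz": 0.2, "ax": 0, "ay": 0, "az": 0, "gripper": 1.0},
    {"dx": -0.2, "dy": 0.01, "dz": 0.19, "ax": 0, "ay": 0, "az": 0, "gripper": 1.0},
    {"dx": 0, "dy": 0, "dz": 0, "ax": 0, "ay": 0, "az": 0, "gripper": 1.0},
  ],
)

```text
clock: 9.9
eef_pos: [472.0, 153.2, 158.2]
eef_rot: [-3.141, -0.784, 0.105]
wrist_force: [-0.2, 0.0, -1.7]
finger_gap: 56.3
finger_force: 35.0
```

```bash
python3 plan.py 1 472.9 153.1 116 45 6 8 6
```

```text
cur [472.  153.2 158.2] [-180.   -44.9    6. ] n 6 ang 0.1
[{"dx":-0.12,"dy":0,"dz":0.13,"ax":0,"ay":0,"az":0,"gripper":1.0},{"dx":-0.12,"dy":0,"dz":0.13,"ax":0,"ay":0,"az":0,"gripper":1.0},{"dx":-0.12,"dy":0,"dz":0.13,"ax":0,"ay":0,"az":0,"gripper":1.0},{"dx":-0.12,"dy":0,"dz":0.12,"ax":0,"ay":0.01,"az":0,"gripper":1.0},{"dx":-0.13,"dy":0,"dz":0.13,"ax":0,"ay":0,"az":0,"gripper":1.0},{"dx":-0.12,"dy":0,"dz":0.12,"ax":0,"ay":0,"az":0,"gripper":1.0}]
```

Emit:
jog_arm(
  commands=[
    {"dx": -0.12, "dy": 0, "dz": 0.13, "ax": 0, "ay": 0, "az": 0, "gripper": 1.0},
    {"dx": -0.12, "dy": 0, "dz": 0.13, "ax": 0, "ay": 0, "az": 0, "gripper": 1.0},
    {"dx": -0.12, "dy": 0, "dz": 0.13, "ax": 0, "ay": 0, "az": 0, "gripper": 1.0},
  ],
)

```text
clock: 10.28
eef_pos: [474.4, 150.0, 143.4]
eef_rot: [-3.134, -0.778, 0.105]
wrist_force: [-0.3, -0.6, -1.6]
finger_gap: 55.9
finger_force: 35.0
```

Emit:
jog_arm(
  commands=[
    {"dx": -0.12, "dy": 0, "dz": 0.12, "ax": 0, "ay": 0.01, "az": 0, "gripper": 1.0},
    {"dx": -0.12, "dy": 0, "dz": 0.13, "ax": 0, "ay": 0, "az": 0, "gripper": 1.0},
    {"dx": -0.12, "dy": 0, "dz": 0.12, "ax": 0, "ay": 0, "az": 0, "gripper": 1.0},
    {"dx": 0, "dy": 0, "dz": 0, "ax": 0, "ay": 0, "az": 0, "gripper": 1.0},
    {"dx": 0, "dy": 0, "dz": 0, "ax": 0, "ay": 0, "az": 0, "gripper": 1.0},
  ],
)

```text
clock: 10.9
eef_pos: [475.8, 145.3, 130.8]
eef_rot: [-3.128, -0.768, 0.108]
wrist_force: [0.2, -0.3, -1.4]
finger_gap: 56.3
finger_force: 35.0
```

The wrist force is about zero, but the pose is drifting from the command (y 145, z 131). I suspect a joint limit, so I'll check the joints.

```bash
python3 -c "
from cell import manip;s=manip.read_state();print(s['joints'].round(3),s['qd'].round(3),s['effort'].round(1),s['eef_pos'])"
```

```text
[ 0.278  0.017  2.273 -0.865  0.137  2.554] [ 0.003 -0.004  0.    -0.002 -0.    -0.001] [ -0.1 -29.2 -28.3  -0.2  -1.2   0. ] [475.7628652  145.26401452 130.84207041]
```

Joint 6 is at its limit (2.55) and joint 5 is near its singularity (0.14). The notches repeat every 45°, so I'll use heading 51° instead, which keeps joint 5 away from zero. First I'll back up, then turn about the peg axis.

```bash
python3 plan.py 1 472.9 153.1 225 45 6 14 6
```

```text
cur [475.8 145.3 130.8] [-179.2  -44.     6.2] n 7 ang 1.4
[{"dx":0.23,"dy":-0.03,"dz":-0.25,"ax":-0.01,"ay":0.01,"az":0,"gripper":1.0},{"dx":0.23,"dy":-0.03,"dz":-0.25,"ax":-0.02,"ay":0.02,"az":0,"gripper":1.0},{"dx":0.23,"dy":-0.03,"dz":-0.24,"ax":-0.01,"ay":0.01,"az":0.01,"gripper":1.0},{"dx":0.23,"dy":-0.03,"dz":-0.24,"ax":-0.01,"ay":0.02,"az":0,"gripper":1.0},{"dx":0.23,"dy":-0.03,"dz":-0.25,"ax":-0.01,"ay":0.01,"az":0,"gripper":1.0},{"dx":0.23,"dy":-0.03,"dz":-0.24,"ax":-0.02,"ay":0.02,"az":0,"gripper":1.0},{"dx":0.23,"dy":-0.04,"dz":-0.24,"ax":-0.01,"ay":0.01,"az":0,"gripper":1.0}]
```

Emit:
jog_arm(
  commands=[
    {"dx": 0.23, "dy": -0.03, "dz": -0.25, "ax": -0.01, "ay": 0.01, "az": 0, "gripper": 1.0},
    {"dx": 0.23, "dy": -0.03, "dz": -0.25, "ax": -0.02, "ay": 0.02, "az": 0, "gripper": 1.0},
    {"dx": 0.23, "dy": -0.03, "dz": -0.24, "ax": -0.01, "ay": 0.01, "az": 0.01, "gripper": 1.0},
    {"dx": 0.23, "dy": -0.03, "dz": -0.24, "ax": -0.01, "ay": 0.02, "az": 0, "gripper": 1.0},
    {"dx": 0.23, "dy": -0.03, "dz": -0.25, "ax": -0.01, "ay": 0.01, "az": 0, "gripper": 1.0},
    {"dx": 0.23, "dy": -0.03, "dz": -0.24, "ax": -0.02, "ay": 0.02, "az": 0, "gripper": 1.0},
    {"dx": 0.23, "dy": -0.04, "dz": -0.24, "ax": -0.01, "ay": 0.01, "az": 0, "gripper": 1.0},
    {"dx": 0, "dy": 0, "dz": 0, "ax": 0, "ay": 0, "az": 0, "gripper": 1.0},
    {"dx": 0, "dy": 0, "dz": 0, "ax": 0, "ay": 0, "az": 0, "gripper": 1.0},
  ],
)

```text
clock: 12.02
eef_pos: [472.8, 153.2, 224.3]
eef_rot: [3.141, -0.785, 0.106]
wrist_force: [-0.1, 0.1, -2.3]
finger_gap: 56.0
finger_force: 35.0
```

```bash
python3 -c "
from cell import manip;s=manip.read_state();print(s['joints'].round(3))
import numpy as np
h=np.radians(51);print(465.2+7.78*np.cos(h),152.3+7.78*np.sin(h))"; python3 plan.py 1 470.1 158.3 225 45 51 14 4
```

```text
[ 0.319 -0.168  2.183 -0.415  0.383  2.111]
470.0961126423677 158.34619558013526
cur [472.8 153.2 224.3] [179.9 -45.    6.1] n 12 ang 45.0
[{"dx":0,"dy":-0.01,"dz":0,"ax":0.27,"ay":0,"az":-0.26,"gripper":1.0},{"dx":0,"dy":-0.01,"dz":0,"ax":0.26,"ay":0,"az":-0.27,"gripper":1.0},{"dx":0,"dy":-0.01,"dz":0,"ax":0.27,"ay":0,"az":-0.26,"gripper":1.0},{"dx":0,"dy":-0.01,"dz":0,"ax":0.26,"ay":0,"az":-0.27,"gripper":1.0},{"dx":0,"dy":-0.01,"dz":0,"ax":0.27,"ay":0,"az":-0.26,"gripper":1.0},{"dx":0,"dy":-0.01,"dz":0,"ax":0.26,"ay":0,"az":-0.27,"gripper":1.0},{"dx":0,"dy":-0.01,"dz":0,"ax":0.27,"ay":0,"az":-0.26,"gripper":1.0},{"dx":0,"dy":-0.02,"dz":0,"ax":0.26,"ay":0,"az":-0.27,"gripper":1.0},{"dx":0,"dy":-0.01,"dz":0,"ax":0.27,"ay":0,"az":-0.26,"gripper":1.0},{"dx":0,"dy":-0.02,"dz":0,"ax":0.26,"ay":0,"az":-0.27,"gripper":1.0}]
[{"dx":0.01,"dy":-0.01,"dz":-0.01,"ax":0.27,"ay":0,"az":-0.26,"gripper":1.0},{"dx":0,"dy":-0.02,"dz":0,"ax":0.26,"ay":0,"az":-0.27,"gripper":1.0}]
```

Emit:
jog_arm(
  commands=[
    {"dx": 0, "dy": -0.01, "dz": 0, "ax": 0.27, "ay": 0, "az": -0.26, "gripper": 1.0},
    {"dx": 0, "dy": -0.01, "dz": 0, "ax": 0.26, "ay": 0, "az": -0.27, "gripper": 1.0},
    {"dx": 0, "dy": -0.01, "dz": 0, "ax": 0.27, "ay": 0, "az": -0.26, "gripper": 1.0},
    {"dx": 0, "dy": -0.01, "dz": 0, "ax": 0.26, "ay": 0, "az": -0.27, "gripper": 1.0},
    {"dx": 0, "dy": -0.01, "dz": 0, "ax": 0.27, "ay": 0, "az": -0.26, "gripper": 1.0},
    {"dx": 0, "dy": -0.01, "dz": 0, "ax": 0.26, "ay": 0, "az": -0.27, "gripper": 1.0},
    {"dx": 0, "dy": -0.01, "dz": 0, "ax": 0.27, "ay": 0, "az": -0.26, "gripper": 1.0},
    {"dx": 0, "dy": -0.02, "dz": 0, "ax": 0.26, "ay": 0, "az": -0.27, "gripper": 1.0},
    {"dx": 0, "dy": -0.01, "dz": 0, "ax": 0.27, "ay": 0, "az": -0.26, "gripper": 1.0},
    {"dx": 0, "dy": -0.02, "dz": 0, "ax": 0.26, "ay": 0, "az": -0.27, "gripper": 1.0},
  ],
)

```text
clock: 13.28
eef_pos: [470.8, 157.3, 224.0]
eef_rot: [-3.141, -0.784, 0.76]
wrist_force: [-0.5, 0.2, -1.6]
finger_gap: 56.2
finger_force: 35.0
```

Emit:
jog_arm(
  commands=[
    {"dx": 0.01, "dy": -0.01, "dz": -0.01, "ax": 0.27, "ay": 0, "az": -0.26, "gripper": 1.0},
    {"dx": 0, "dy": -0.02, "dz": 0, "ax": 0.26, "ay": 0, "az": -0.27, "gripper": 1.0},
    {"dx": 0, "dy": 0, "dz": 0, "ax": 0, "ay": 0, "az": 0, "gripper": 1.0},
    {"dx": 0, "dy": 0, "dz": 0, "ax": 0, "ay": 0, "az": 0, "gripper": 1.0},
  ],
)

```text
clock: 13.78
eef_pos: [470.0, 158.3, 224.9]
eef_rot: [-3.141, -0.785, 0.888]
wrist_force: [0.7, 0.1, -1.4]
finger_gap: 56.1
finger_force: 35.0
```

```bash
python3 -c "
from cell import manip;s=manip.read_state();print(s['joints'].round(3))"; python3 plan.py 1 470.1 158.3 165 45 51 9 4
```

```text
[-0.063 -0.077  2.103  0.901  0.824  0.08 ]
cur [470.  158.3 224.9] [-180.   -45.    50.9] n 7 ang 0.1
[{"dx":-0.15,"dy":0,"dz":0.15,"ax":0,"ay":0,"az":0,"gripper":1.0},{"dx":-0.15,"dy":0,"dz":0.15,"ax":0,"ay":0,"az":0,"gripper":1.0},{"dx":-0.15,"dy":0,"dz":0.15,"ax":0,"ay":0,"az":0,"gripper":1.0},{"dx":-0.15,"dy":0,"dz":0.15,"ax":0,"ay":0,"az":0,"gripper":1.0},{"dx":-0.15,"dy":0,"dz":0.15,"ax":0.01,"ay":0,"az":-0.01,"gripper":1.0},{"dx":-0.15,"dy":0,"dz":0.16,"ax":0,"ay":0,"az":0,"gripper":1.0},{"dx":-0.16,"dy":0,"dz":0.15,"ax":0,"ay":0,"az":0,"gripper":1.0}]
```

Emit:
jog_arm(
  commands=[
    {"dx": -0.15, "dy": 0, "dz": 0.15, "ax": 0, "ay": 0, "az": 0, "gripper": 1.0},
    {"dx": -0.15, "dy": 0, "dz": 0.15, "ax": 0, "ay": 0, "az": 0, "gripper": 1.0},
    {"dx": -0.15, "dy": 0, "dz": 0.15, "ax": 0, "ay": 0, "az": 0, "gripper": 1.0},
    {"dx": -0.15, "dy": 0, "dz": 0.15, "ax": 0, "ay": 0, "az": 0, "gripper": 1.0},
    {"dx": -0.15, "dy": 0, "dz": 0.15, "ax": 0.01, "ay": 0, "az": -0.01, "gripper": 1.0},
    {"dx": -0.15, "dy": 0, "dz": 0.16, "ax": 0, "ay": 0, "az": 0, "gripper": 1.0},
    {"dx": -0.16, "dy": 0, "dz": 0.15, "ax": 0, "ay": 0, "az": 0, "gripper": 1.0},
    {"dx": 0, "dy": 0, "dz": 0, "ax": 0, "ay": 0, "az": 0, "gripper": 1.0},
  ],
)

```text
clock: 14.78
eef_pos: [469.8, 158.3, 164.6]
eef_rot: [-3.141, -0.785, 0.892]
wrist_force: [-1.1, -0.4, -1.3]
finger_gap: 56.4
finger_force: 35.0
```

Emit:
jog_arm(
  commands=[
    {"dx": -0.15, "dy": 0, "dz": 0.15, "ax": 0, "ay": 0, "az": 0, "gripper": 1.0},
    {"dx": -0.15, "dy": 0, "dz": 0.15, "ax": 0, "ay": 0, "az": 0, "gripper": 1.0},
    {"dx": -0.15, "dy": 0, "dz": 0.15, "ax": 0, "ay": 0, "az": 0, "gripper": 1.0},
    {"dx": -0.1, "dy": 0, "dz": 0.1, "ax": 0, "ay": 0, "az": 0, "gripper": 1.0},
    {"dx": 0, "dy": 0, "dz": 0, "ax": 0, "ay": 0, "az": 0, "gripper": 1.0},
    {"dx": 0, "dy": 0, "dz": 0, "ax": 0, "ay": 0, "az": 0, "gripper": 1.0},
  ],
)

```text
clock: 15.52
eef_pos: [470.2, 158.3, 134.4]
eef_rot: [3.141, -0.785, 0.893]
wrist_force: [-0.0, -0.6, -1.1]
finger_gap: 56.6
finger_force: 35.0
```

Emit:
jog_arm(
  commands=[
    {"dx": -0.09, "dy": 0, "dz": 0.09, "ax": 0, "ay": 0, "az": 0, "gripper": 1.0},
    {"dx": -0.09, "dy": 0, "dz": 0.09, "ax": 0, "ay": 0, "az": 0, "gripper": 1.0},
    {"dx": -0.09, "dy": 0, "dz": 0.09, "ax": 0, "ay": 0, "az": 0, "gripper": 1.0},
    {"dx": 0, "dy": 0, "dz": 0, "ax": 0, "ay": 0, "az": 0, "gripper": 1.0},
  ],
)

```text
clock: 16.02
eef_pos: [469.9, 158.3, 118.4]
eef_rot: [-3.141, -0.785, 0.892]
wrist_force: [-0.0, 0.1, -1.3]
finger_gap: 56.2
finger_force: 35.0
```

Emit:
jog_arm(
  commands=[
    {"dx": -0.04, "dy": 0, "dz": 0.04, "ax": 0, "ay": 0, "az": 0, "gripper": 1.0},
    {"dx": -0.04, "dy": 0, "dz": 0.04, "ax": 0, "ay": 0, "az": 0, "gripper": 1.0},
    {"dx": -0.04, "dy": 0, "dz": 0.04, "ax": 0, "ay": 0, "az": 0, "gripper": 1.0},
    {"dx": 0, "dy": 0, "dz": 0, "ax": 0, "ay": 0, "az": 0, "gripper": 1.0},
    {"dx": 0, "dy": 0, "dz": 0, "ax": 0, "ay": 0, "az": 0, "gripper": 1.0},
  ],
)

```text
clock: 16.65
eef_pos: [470.1, 158.3, 112.2]
eef_rot: [3.141, -0.785, 0.893]
wrist_force: [-0.2, -0.3, -1.7]
finger_gap: 55.9
finger_force: 35.0
```

Emit:
jog_arm(
  commands=[
    {"dx": -0.02, "dy": 0, "dz": 0.02, "ax": 0, "ay": 0, "az": 0, "gripper": 1.0},
    {"dx": -0.02, "dy": 0, "dz": 0.02, "ax": 0, "ay": 0, "az": 0, "gripper": 1.0},
    {"dx": -0.02, "dy": 0, "dz": 0.02, "ax": 0, "ay": 0, "az": 0, "gripper": 1.0},
    {"dx": -0.02, "dy": 0, "dz": 0.02, "ax": 0, "ay": 0, "az": 0, "gripper": 1.0},
    {"dx": 0, "dy": 0, "dz": 0, "ax": 0, "ay": 0, "az": 0, "gripper": 1.0},
  ],
)

```text
clock: 17.27
eef_pos: [470.1, 158.3, 107.5]
eef_rot: [3.141, -0.785, 0.893]
wrist_force: [0.7, 0.2, -1.4]
finger_gap: 56.0
finger_force: 35.0
```

Emit:
jog_arm(
  commands=[
    {"dx": -0.02, "dy": 0, "dz": 0.02, "ax": 0, "ay": 0, "az": 0, "gripper": 1.0},
    {"dx": 0, "dy": 0, "dz": 0, "ax": 0, "ay": 0, "az": 0, "gripper": 1.0},
  ],
)

```text
clock: 17.52
eef_pos: [470.1, 158.3, 106.4]
eef_rot: [3.141, -0.785, 0.893]
wrist_force: [-0.3, 0.7, -1.7]
finger_gap: 55.7
finger_force: 35.0
```

Emit:
jog_arm(
  commands=[
    {"dx": -0.02, "dy": 0, "dz": 0.02, "ax": 0, "ay": 0, "az": 0, "gripper": 1.0},
    {"dx": 0, "dy": 0, "dz": 0, "ax": 0, "ay": 0, "az": 0, "gripper": 1.0},
  ],
)

```text
clock: 17.77
eef_pos: [470.1, 158.3, 105.3]
eef_rot: [3.141, -0.785, 0.893]
wrist_force: [-0.6, 0.1, -1.9]
finger_gap: 56.1
finger_force: 35.0
```

Emit:
jog_arm(
  commands=[
    {"dx": -0.02, "dy": 0, "dz": 0.02, "ax": 0, "ay": 0, "az": 0, "gripper": 1.0},
    {"dx": 0, "dy": 0, "dz": 0, "ax": 0, "ay": 0, "az": 0, "gripper": 1.0},
  ],
)

```text
clock: 18.02
eef_pos: [470.0, 158.3, 104.1]
eef_rot: [3.141, -0.785, 0.893]
wrist_force: [0.3, -0.4, -1.3]
finger_gap: 56.1
finger_force: 35.0
```

Emit:
jog_arm(
  commands=[
    {"dx": -0.02, "dy": 0, "dz": 0.02, "ax": 0, "ay": 0, "az": 0, "gripper": 1.0},
    {"dx": 0, "dy": 0, "dz": 0, "ax": 0, "ay": 0, "az": 0, "gripper": 1.0},
  ],
)

```text
clock: 18.27
eef_pos: [470.0, 158.3, 103.0]
eef_rot: [3.141, -0.785, 0.893]
wrist_force: [0.4, -0.6, -1.6]
finger_gap: 55.9
finger_force: 35.0
```

Emit:
jog_arm(
  commands=[
    {"dx": -0.02, "dy": 0, "dz": 0.02, "ax": 0, "ay": 0, "az": 0, "gripper": 1.0},
    {"dx": 0, "dy": 0, "dz": 0, "ax": 0, "ay": 0, "az": 0, "gripper": 1.0},
  ],
)

```text
clock: 18.52
eef_pos: [470.1, 158.3, 101.9]
eef_rot: [3.141, -0.785, 0.893]
wrist_force: [-0.2, 0.2, -0.7]
finger_gap: 56.0
finger_force: 35.0
```

There's no contact on the key at rim height about 62 mm, so a notch has probably gone over it. I'll continue down to the collar.

Emit:
jog_arm(
  commands=[
    {"dx": -0.02, "dy": 0, "dz": 0.02, "ax": 0, "ay": 0, "az": 0, "gripper": 1.0},
    {"dx": -0.02, "dy": 0, "dz": 0.02, "ax": 0, "ay": 0, "az": 0, "gripper": 1.0},
    {"dx": 0, "dy": 0, "dz": 0, "ax": 0, "ay": 0, "az": 0, "gripper": 1.0},
  ],
)

```text
clock: 18.9
eef_pos: [470.0, 158.3, 99.6]
eef_rot: [3.141, -0.785, 0.893]
wrist_force: [0.2, 0.4, -1.3]
finger_gap: 56.1
finger_force: 35.0
```

Emit:
jog_arm(
  commands=[
    {"dx": -0.02, "dy": 0, "dz": 0.02, "ax": 0, "ay": 0, "az": 0, "gripper": 1.0},
    {"dx": 0, "dy": 0, "dz": 0, "ax": 0, "ay": 0, "az": 0, "gripper": 1.0},
  ],
)

```text
clock: 19.15
eef_pos: [470.1, 158.3, 98.5]
eef_rot: [3.141, -0.785, 0.892]
wrist_force: [-0.0, 0.4, -2.1]
finger_gap: 56.0
finger_force: 35.0
```

Emit:
jog_arm(
  commands=[
    {"dx": -0.02, "dy": 0, "dz": 0.02, "ax": 0, "ay": 0, "az": 0, "gripper": 1.0},
    {"dx": 0, "dy": 0, "dz": 0, "ax": 0, "ay": 0, "az": 0, "gripper": 1.0},
  ],
)

```text
clock: 19.4
eef_pos: [470.1, 158.3, 97.4]
eef_rot: [3.141, -0.785, 0.893]
wrist_force: [0.0, 0.0, -2.1]
finger_gap: 55.7
finger_force: 35.0
```

Emit:
jog_arm(
  commands=[
    {"dx": -0.02, "dy": 0, "dz": 0.02, "ax": 0, "ay": 0, "az": 0, "gripper": 1.0},
    {"dx": 0, "dy": 0, "dz": 0, "ax": 0, "ay": 0, "az": 0, "gripper": 1.0},
  ],
)

```text
clock: 19.65
eef_pos: [470.1, 158.3, 96.2]
eef_rot: [3.141, -0.785, 0.893]
wrist_force: [-0.2, -0.7, -0.9]
finger_gap: 56.3
finger_force: 35.0
```

Emit:
jog_arm(
  commands=[
    {"dx": -0.02, "dy": 0, "dz": 0.02, "ax": 0, "ay": 0, "az": 0, "gripper": 1.0},
    {"dx": 0, "dy": 0, "dz": 0, "ax": 0, "ay": 0, "az": 0, "gripper": 1.0},
  ],
)

```text
clock: 19.9
eef_pos: [470.3, 158.4, 95.5]
eef_rot: [3.141, -0.786, 0.893]
wrist_force: [-2.5, -2.5, 3.8]
finger_gap: 55.9
finger_force: 35.0
```

Emit:
jog_arm(
  commands=[
    {"dx": -0.02, "dy": 0, "dz": 0.02, "ax": 0, "ay": 0, "az": 0, "gripper": 1.0},
    {"dx": 0, "dy": 0, "dz": 0, "ax": 0, "ay": 0, "az": 0, "gripper": 1.0},
  ],
)

```text
clock: 20.15
eef_pos: [470.3, 158.4, 94.5]
eef_rot: [3.141, -0.786, 0.893]
wrist_force: [-3.1, -2.0, 5.4]
finger_gap: 56.0
finger_force: 35.0
```

Emit:
jog_arm(
  commands=[
    {"dx": -0.02, "dy": 0, "dz": 0.02, "ax": 0, "ay": 0, "az": 0, "gripper": 1.0},
    {"dx": 0, "dy": 0, "dz": 0, "ax": 0, "ay": 0, "az": 0, "gripper": 1.0},
  ],
)

```text
clock: 20.4
eef_pos: [470.4, 158.4, 93.3]
eef_rot: [3.141, -0.786, 0.893]
wrist_force: [-2.3, -1.5, 6.6]
finger_gap: 56.2
finger_force: 35.0
```

The collar is moving, with a net force of about 8 N.

Emit:
jog_arm(
  commands=[
    {"dx": -0.02, "dy": 0, "dz": 0.02, "ax": 0, "ay": 0, "az": 0, "gripper": 1.0},
    {"dx": 0, "dy": 0, "dz": 0, "ax": 0, "ay": 0, "az": 0, "gripper": 1.0},
  ],
)

```text
clock: 20.65
eef_pos: [470.3, 158.4, 92.2]
eef_rot: [3.141, -0.786, 0.893]
wrist_force: [-2.2, -2.1, 6.9]
finger_gap: 56.0
finger_force: 35.0
```

Emit:
jog_arm(
  commands=[
    {"dx": -0.02, "dy": 0, "dz": 0.02, "ax": 0, "ay": 0, "az": 0, "gripper": 1.0},
    {"dx": 0, "dy": 0, "dz": 0, "ax": 0, "ay": 0, "az": 0, "gripper": 1.0},
  ],
)

```text
clock: 20.9
eef_pos: [470.3, 158.4, 91.1]
eef_rot: [3.141, -0.786, 0.893]
wrist_force: [-4.4, -2.6, 6.6]
finger_gap: 56.3
finger_force: 35.0
```

Emit:
jog_arm(
  commands=[
    {"dx": -0.02, "dy": 0, "dz": 0.02, "ax": 0, "ay": 0, "az": 0, "gripper": 1.0},
    {"dx": 0, "dy": 0, "dz": 0, "ax": 0, "ay": 0, "az": 0, "gripper": 1.0},
  ],
)

```text
clock: 21.15
eef_pos: [470.3, 158.4, 90.0]
eef_rot: [3.141, -0.786, 0.893]
wrist_force: [-3.0, -2.3, 6.8]
finger_gap: 56.0
finger_force: 35.0
```

Emit:
jog_arm(
  commands=[
    {"dx": -0.02, "dy": 0, "dz": 0.02, "ax": 0, "ay": 0, "az": 0, "gripper": 1.0},
    {"dx": 0, "dy": 0, "dz": 0, "ax": 0, "ay": 0, "az": 0, "gripper": 1.0},
  ],
)

```text
clock: 21.4
eef_pos: [470.3, 158.4, 88.8]
eef_rot: [3.141, -0.786, 0.893]
wrist_force: [-3.1, -1.4, 5.9]
finger_gap: 56.0
finger_force: 35.0
```

Emit:
jog_arm(
  commands=[
    {"dx": -0.01, "dy": 0, "dz": 0.01, "ax": 0, "ay": 0, "az": 0, "gripper": 1.0},
    {"dx": 0, "dy": 0, "dz": 0, "ax": 0, "ay": 0, "az": 0, "gripper": 1.0},
  ],
)

```text
clock: 21.65
eef_pos: [470.4, 158.4, 88.3]
eef_rot: [3.141, -0.786, 0.893]
wrist_force: [-3.4, -1.1, 6.2]
finger_gap: 56.2
finger_force: 35.0
```

Emit:
jog_arm(
  commands=[
    {"dx": -0.01, "dy": 0, "dz": 0.01, "ax": 0, "ay": 0, "az": 0, "gripper": 1.0},
    {"dx": 0, "dy": 0, "dz": 0, "ax": 0, "ay": 0, "az": 0, "gripper": 1.0},
  ],
)

```text
clock: 21.9
eef_pos: [470.5, 158.5, 88.1]
eef_rot: [3.14, -0.787, 0.893]
wrist_force: [-5.1, -2.5, 10.8]
finger_gap: 56.4
finger_force: 35.0
```

Emit:
jog_arm(
  commands=[
    {"dx": -0.01, "dy": 0, "dz": 0.01, "ax": 0, "ay": 0, "az": 0, "gripper": 1.0},
    {"dx": 0, "dy": 0, "dz": 0, "ax": 0, "ay": 0, "az": 0, "gripper": 1.0},
  ],
)

```text
clock: 22.15
eef_pos: [470.7, 158.6, 88.0]
eef_rot: [3.14, -0.788, 0.894]
wrist_force: [-9.4, -3.9, 18.4]
finger_gap: 56.2
finger_force: 35.0
```

That's the hard stop: the force rises while z holds. I'll relieve the load, open gently and retreat along the tool axis.

Emit:
jog_arm(
  commands=[
    {"dx": 0.02, "dy": 0, "dz": -0.02, "ax": 0, "ay": 0, "az": 0, "gripper": 1.0},
    {"dx": 0, "dy": 0, "dz": 0, "ax": 0, "ay": 0, "az": 0, "gripper": 1.0},
    {"dx": 0, "dy": 0, "dz": 0, "ax": 0, "ay": 0, "az": 0, "gripper": 0.3},
    {"dx": 0, "dy": 0, "dz": 0, "ax": 0, "ay": 0, "az": 0, "gripper": 0.2},
    {"dx": 0, "dy": 0, "dz": 0, "ax": 0, "ay": 0, "az": 0, "gripper": 0.1},
    {"dx": 0, "dy": 0, "dz": 0, "ax": 0, "ay": 0, "az": 0, "gripper": 0},
    {"dx": 0, "dy": 0, "dz": 0, "ax": 0, "ay": 0, "az": 0, "gripper": 0},
    {"dx": 0, "dy": 0, "dz": 0, "ax": 0, "ay": 0, "az": 0, "gripper": 0},
  ],
)

```text
clock: 23.15
eef_pos: [470.1, 158.3, 87.9]
eef_rot: [3.141, -0.785, 0.893]
wrist_force: [0.7, 0.9, 0.6]
finger_gap: 93.8
finger_force: 0.0
```

Emit:
jog_arm(
  commands=[
    {"dx": 0, "dy": 0, "dz": -0.2, "ax": 0, "ay": 0, "az": 0, "gripper": 0},
    {"dx": 0, "dy": 0, "dz": -0.4, "ax": 0, "ay": 0, "az": 0, "gripper": 0},
    {"dx": 0, "dy": 0, "dz": -0.5, "ax": 0, "ay": 0, "az": 0, "gripper": 0},
    {"dx": 0, "dy": 0, "dz": -0.5, "ax": 0, "ay": 0, "az": 0, "gripper": 0},
    {"dx": 0, "dy": 0, "dz": -0.5, "ax": 0, "ay": 0, "az": 0, "gripper": 0},
    {"dx": 0, "dy": 0, "dz": -0.5, "ax": 0, "ay": 0, "az": 0, "gripper": 0},
    {"dx": 0, "dy": 0, "dz": 0, "ax": 0, "ay": 0, "az": 0, "gripper": 0},
    {"dx": 0, "dy": 0, "dz": 0, "ax": 0, "ay": 0, "az": 0, "gripper": 0},
  ],
)

```text
clock: 24.15
eef_pos: [424.0, 101.2, 161.1]
eef_rot: [3.141, -0.785, 0.892]
wrist_force: [-0.2, 0.0, -0.8]
finger_gap: 94.3
finger_force: 0.0
```

```bash
python3 - <<'E'
from cell import manip,cams
from h import *
for n in("scene","top"):
    c=cams.camera(n);np.save(f"pics/{n}5.npy",c,allow_pickle=True)
t,s=load("top5"),load("scene5")
def cr(c,p):
    x,y=map(int,p);return cv2.resize(c["image"][y-45:y+45,x-32:x+33,::-1],None,fx=6,fy=6,interpolation=cv2.INTER_CUBIC)
g=np.array([465.2,152.3,96.5]);p,q=proj(s,g)[0],proj(t,g)[0];cv2.imwrite("pics/m5.png",np.hstack([cr(s,p),cr(t,q)]))
B=((100,100,30),(125,255,255));b=lambda p:(int(p[0])-30,int(p[1])-35,int(p[0])+30,int(p[1])+35)
v=[(t,mask(t,b(q),*B)),(s,mask(s,b(p),*B))]
for vv in(v[1:],v[:1]):
  print(fit(vv,lambda x:cyl(np.array([x[0],x[1],x[2]]),np.array([0,0,-1.]),95,28),[*g],[5,5,5]))
  for d in((0,0),(.1,0),(-.1,0),(0,.1),(0,-.1)): print(d,fit(vv,lambda x:cyl(np.array([x[0],x[1],96.5]),np.array([*d,-1.]),95,28),g[:2],[5,5])[1].round(3))
E
```

```text
mask 344 192 215 196 218
mask 460 308 330 198 227
(array([ 181.18391462,   51.15184843, -191.71446   ]), np.float64(0.27422143276301414))
(0, 0) 0.768
(0.1, 0) 0.8
(-0.1, 0) 0.721
(0, 0.1) 0.781
(0, -0.1) 0.771
(array([472.87672431, 159.61522334,  58.07632869]), np.float64(0.039568133099962634))
(0, 0) 0.068
(0.1, 0) 0.117
(-0.1, 0) 0.186
(0, 0.1) 0.117
(0, -0.1) 0.183
```

View pics/m5.png

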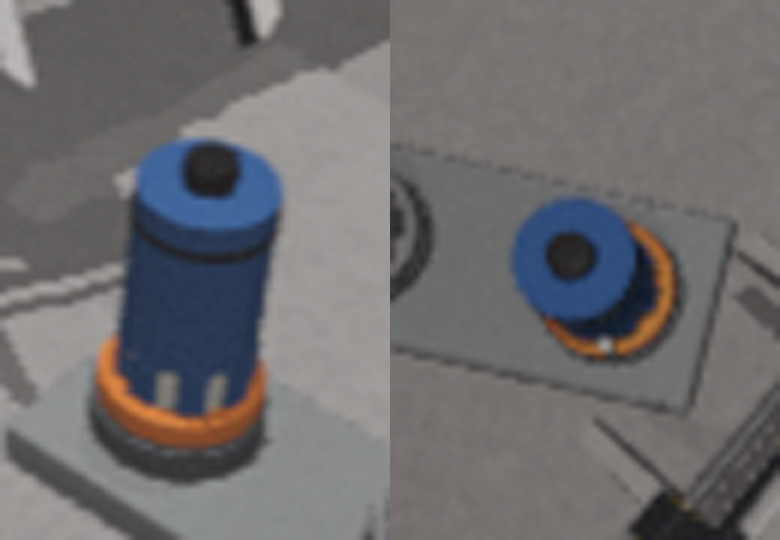

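The housing stands upright on the collar, with its rim flush all round at about (180,410). The key shows in a notch at (606,345), and the gripper is clear of everything.

```bash
python3 -c "
from cell import job;print(job.sign_off())"
```

```text
the job is handed in; nothing more can be done
None
```

I handed the job in with the blue housing seated mouth down and upright on the empty peg: its notch is over the key, the collar is pressed to its stop at about 20 N, and the gripper is clear. The hand-in returned no verdict.

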